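Set the strip guide with a feeler blade

TASK

Take the blue-handled feeler blade from its grey stand and stand it fully home in the open gap of the strip guide, between the steel face and the brass shoe. Then slide the fence shut by its orange post until the sprung shoe nips the blade with a light drag (about 3 newtons), let go of the post, and prove the fit by drawing the blade up about a centimetre against the drag. Slide it fully home again and leave it standing there, still lightly nipped; force nothing, and do not disturb the cup and the bottle nearby.

Things in the scene. Friction and masses are not known exactly. Their poses are not given: they have to be found in the camera images.
- feeler_grip (a point): Centre of the blue handle of the feeler blade: 16 mm thick (x) x 46 mm wide (y) x 30 mm high (z, up). The lower end of the steel blade is 65 mm below this point, the handle's top 15 mm above it. It starts upright in the stand; grip the handle across x from above. The tool is the same turned half round about z. Mass about 90 g, varies.
- feeler: The feeler blade as a whole. Origin at the centre of the lower end of its steel blade, which is 6 mm thick (x), 50 mm wide (y) and 52 mm long (z) below the handle, square-ended.
- stand: Fixed grey stand, 60 x 80 mm, 24 mm high, with a slot 9 mm (x) x 54 mm (y), 18 mm deep, that holds the blade at the start. Origin at the centre of its underside, z up. Mind the fixed furniture round it: white laser printer at the back right, 0.26 m high, waste tub in front of that, 0.13 m, label printer, 0.17 m, tissue box at the left, 0.06 m (tissues 0.15 m).
- gap (a point): Middle of the gap's floor in the strip guide. x: the way the fence closes, towards the steel face; y: along the gap; z up. The steel face (64 mm long in y, 30 mm high, 14 mm thick) is at x = +12 mm nominally, but up to 3 mm nearer or farther: not reported, to be felt. The gap is open above and at both ends. Blade home: its lower end on this floor, handle centre 65 mm above this point.
- guide: Fixed grey base plate of the strip guide, 10 mm thick, 80 mm wide (y), from x = -82 to +52 mm, with two rails 15 mm high at y = +-30 mm under the fence. Origin on its underside, 10 mm below the gap point, same axes. It carries the fence and shoe.
- fence (a joint): Position of the black fence on the guide, m: 0 open, 0.030 shut, growing along +x of the gap point; starts at 0.002 to 0.008. Slides with 8 N of dry friction (plus 25 N per m/s) and stays where left.
- shoe_face (a point): Middle of the front face of the brass shoe on the fence, as it stands when not pressed in (this point moves with the fence alone). Face 64 mm long (y), 28 mm high, top 40 mm above the desk; axes as the gap point. The shoe gives way to -x by up to 5 mm at 2 N per mm, no preload, then is solid. A right setting has it pressed in 0.75 to 2.75 mm (1.5 to 5.5 N on the blade).
- post (a point): Centre of the orange post that moves the fence: 14 mm thick (x), 26 mm wide (y), 42 mm high, top 67 mm above the desk, 56 mm behind the shoe face; axes as the gap point. Nothing stands behind it but the base plate and rails. It may be pushed or pinched.
- dropper: Brown dropper bottle with a black top, 33 x 34 x 102 mm, loose, to the right of the guide; a bystander. Origin at its underside.
- specimen_cup_1: White specimen cup with a red lid, 63 x 63 x 65 mm, loose, at the right; a bystander. Origin at its underside.

How it is judged:
By the outcome, as a careful person would: the job done as asked, in the order asked, and still so for the second after the job is handed in, with the robot touching nothing.
It also fails if it takes over 72 s, if anything falls off the work surface, if the arm or the gripper's body presses on something with over 40 N, if the wrist force passes 120 N, or if a joint passes its speed limit or range.

ROBOT

A 6-joint arm with a two-finger parallel gripper is mounted at the origin on the work surface; the furniture and walls round the work are solid. World frame = base frame: x ahead of the robot, y to its left, z up, the work surface at z = 0. Lengths are in m, angles in rad, forces in N, time in s.
With the tool pointing down it reaches from about 0.35 to 0.85 m from the base axis. Payload 8.1 kg.
Tool frame: the origin (TCP) lies between the finger pads; the fingertips stand 14 mm ahead of it and the grasp point (between the pads) lies 5 mm behind it; z points along the fingers, y is the line along which they close (so a half turn about z gives the same grasp; the last joint's range is limited). The gripper opens to 93 mm and grips with 3 to 60 N. Pads are 15 mm wide; open, the fingers measure 128 mm over their backs; the gripper's body (75 mm by 188 mm) begins 65 mm behind the grasp point.
Start: joints at [-1.236, 0.13, 1.488, -0, 1.523, -0.085], TCP at [0.245, -0.548, 0.21] pointing down, gripper open.
Joint ranges: [-2.96, 2.96], [-0.89, 2.26], [0.02, 2.5], [-1.34, 4.48], [0, 2.73], [-2.66, 2.66]. Speed limits (rad/s): [2.39, 2.39, 2.79, 3.14, 3.14, 3.14].

INTERFACE

Orientations are given as a rotation vector (axis times angle).
In Python, from plant import robot gives the robot as it stands.
- The arm moves only by the tool arm_command, never from a script. Its argument "targets" is a list of rows, each an object of numbers: "x", "y", "z": the shift along the world's x, y, z in units of 500 mm (1.0 is 500 mm); "rx", "ry", "rz": the turn, a rotation vector about the world's x, y, z in units of 2 rad (1.0 is 2 rad); "claw": the closure in counts, from 0 (fully open) to 255 (shut). In form: [{"x": .., "y": .., "z": .., "rx": .., "ry": .., "rz": .., "claw": ..}, ...]. A call has 1 to 10 rows; each row is the pose to reach, as a shift and turn from the pose commanded when the call began; what a row does not reach only later rows make up. A row lasts 1/12 s, in which the tool goes at most 41.7 mm and 7.16 degrees, less where a joint would pass 70% of its speed; a pose out of reach is approached as far as the arm can. A call with a number of a shift or a turn outside -1 to 1 is refused whole. A call with a gripper value outside its range is refused whole. The fingers move at their own pace and stop on an object; "squeeze" is the grip in N (left out, the last holds). Time passes only in rows, so rows that repeat a pose let the fingers close. It gives the time, the measured TCP pose, the force, the opening and the grip force at its end, in the units of the state.
- robot.read_state(): the state, without advancing time (a new reading comes with each control period).
- robot.read_camera(name): name is "side" or "top"; returns (picture, depth): 480x640x3 uint8, red, green, blue; 480x640 float32, m along the optical axis (not along the pixel's ray), 0 where there is no reading.
- robot.get_calibration(name): a dict with "intrinsics" (3x3 intrinsics, pixels), "origin" and "orientation" of the camera in the world. Camera axes: x right, y up, looking along -z (the intrinsics and any distortion apply to the point x, -y, -z); pixel columns grow to the right and rows downward; lengths in m; the calibration is good to about 2 mm. A picture is of the moment at which its call begins. get_calibration takes no time and is no camera call.
- robot.close_job(): hands the job in; it is judged then, once.
The state is a dict: "t": time; "q": joint angles; "dq": joint speeds; "joint_torque": joint torques, N m; "tool_pos": TCP position; "orientation": TCP orientation; "force": force on the tool from outside, world axes, zero at the start; "wrist_torque": the same for the moment, N m; "opening": finger opening in m; "gripper_force": force on a finger pad.
Only numpy, scipy, OpenCV 4.12 (cv2) and the standard library are available. Lean on these libraries where they do the work, as an engineer would, in place of code of your own. Each camera call takes 0.05 s, during which the arm holds its last target. There are 200 camera calls.

## Working session

There is one attempt and no reset: what is moved stays moved. The work goes in short steps, Python scripts to look and compute and a tool call to move; the robot and the scene stay as the last step left them, time stands still between calls to the robot, and variables do not carry over. Pictures are saved under pics/ and viewed, at most 10 in all, crops included, and the job is handed in when it is done.

Besides the shell and the picture viewer there is one more tool, called after ">>>" as name([rows], argument=value, ...), one row to a line, values as JSON. arm_command: Moves the arm, as the interface text tells. Shifts and turns lie within -1 to 1; 1 stands for 500 mm of shift or 2 rad of turn. Its arguments: {"type":"object","properties":{"targets":{"type":"array","items":{"type":"object","properties":{"x":{"type":"number","minimum":-1,"maximum":1},"y":{"type":"number","minimum":-1,"maximum":1},"z":{"type":"number","minimum":-1,"maximum":1},"rx":{"type":"number","minimum":-1,"maximum":1},"ry":{"type":"number","minimum":-1,"maximum":1},"rz":{"type":"number","minimum":-1,"maximum":1},"claw":{"type":"number"}}}},"squeeze":{"type":"number"}},"required":["targets"]}

```bash
mkdir -p pics
cat > h.py <<'E'
import numpy as np, cv2
from plant import robot
def grab(n,name=None):
    im,d=robot.read_camera(n)
    if name: cv2.imwrite('pics/'+name,im[:,:,::-1])
    return im,d,robot.get_calibration(n)
def world(d,c,u,v,dd=None):
    K=np.array(c['intrinsics']);R=np.array(c['orientation'])
    if R.ndim==1: R=cv2.Rodrigues(R)[0]
    dd=d[np.asarray(v,int),np.asarray(u,int)] if dd is None else dd
    x=(u-K[0,2])/K[0,0]*dd; y=(v-K[1,2])/K[1,1]*dd
    return np.stack([x,-y,-dd],-1)@R.T+np.array(c['origin'])
def cloud(d,c):
    v,u=np.mgrid[0:480,0:640]
    return world(d,c,u,v)
E
python3 - <<'E'
from h import *
s=robot.read_state();print({k:np.round(v,3) for k,v in s.items()})
for n in('top','side'):
    im,d,c=grab(n,n+'0.png');print(n,c)
    np.savez(n+'0.npz',im=im,d=d)
E
```

```text
{'t': np.float64(0.0), 'q': array([-1.236,  0.131,  1.489, -0.   ,  1.523, -0.085]), 'dq': array([-0.002, -0.001, -0.001, -0.002,  0.001, -0.002]), 'joint_torque': array([-1.0000e-03, -5.5984e+01, -4.9177e+01,  7.7000e-02,  3.5000e-02,
       -0.0000e+00]), 'tool_pos': array([ 0.244, -0.547,  0.209]), 'orientation': array([-3.071, -0.654,  0.   ]), 'force': array([ 0.457,  0.473, -0.532]), 'wrist_torque': array([ 0.012, -0.011,  0.061]), 'gripper_force': np.float64(0.0), 'opening': np.float64(0.093)}
top {'intrinsics': array([[522.77414087,   0.        , 326.14261398],
       [  0.        , 522.77414087, 234.2036391 ],
       [  0.        ,   0.        ,   1.        ]]), 'origin': array([ 0.44895887, -0.16863528,  1.07339623]), 'orientation': array([ 0.08955446, -0.07953329, -1.55519166])}
side {'intrinsics': array([[529.46675995,   0.        , 332.61404436],
       [  0.        , 529.46675995, 247.82975001],
       [  0.        ,   0.        ,   1.        ]]), 'origin': array([ 0.3727539 , -1.08911568,  0.82091729]), 'orientation': array([ 0.89826924, -0.0913325 , -0.17098731])}
```

View pics/top0.png

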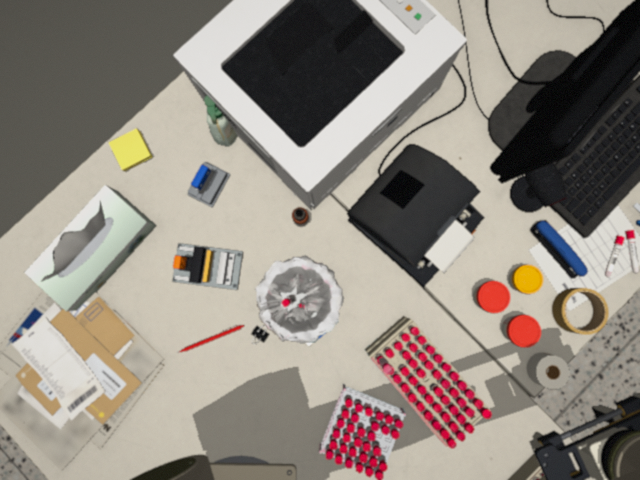

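View pics/side0.png

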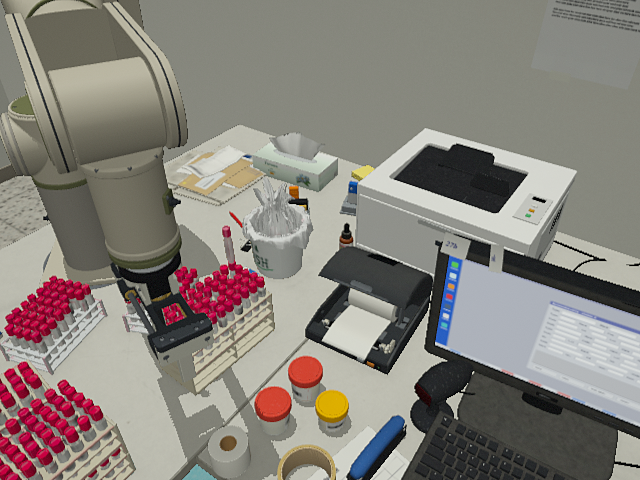

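The top view shows the blue handle at (202,178) on its stand and the guide at (208,265), with its orange post at (180,263). The dropper is at (301,215) and the tub at (300,300). The side view mostly hides the guide, so I'll measure from the top one.

Run:
```python
from h import *
z=np.load('top0.npz');im,d=z['im'],z['d'];c=robot.get_calibration('top')
P=cloud(d,c)
cr=cv2.resize(im[150:300,160:260],None,fx=5,fy=4*1.0,interpolation=cv2.INTER_NEAREST)
cr=cv2.resize(im[150:298,160:260],(400,592),interpolation=cv2.INTER_CUBIC)
# height image beside
h=np.clip((P[150:298,160:260,2])/0.12*255,0,255).astype(np.uint8)
h=cv2.applyColorMap(cv2.resize(h,(400,592),interpolation=cv2.INTER_NEAREST),cv2.COLORMAP_JET)
cv2.imwrite('pics/crop0.png',np.hstack([cr[:,:,::-1],h]))
hsv=cv2.cvtColor(im,cv2.COLOR_RGB2HSV)
def m(lo,hi,box):
    k=cv2.inRange(hsv,lo,hi)>0; b=np.zeros_like(k);b[box[0]:box[1],box[2]:box[3]]=1
    return k&b
for n,lo,hi,box in(('blue',(105,120,60),(125,255,255),(150,220,180,235)),('orange',(5,170,120),(16,255,255),(240,290,160,200)),('yellow/brass',(17,100,80),(30,255,255),(240,290,190,230))):
    k=m(lo,hi,box);p=P[k]
    v,u=np.nonzero(k)
    print(n,k.sum(),u.min(),u.max(),v.min(),v.max(),'med',np.median(p,0).round(4),'zpct',np.percentile(p[:,2],[5,50,90,98]).round(4))
    r=cv2.minAreaRect(np.stack([u,v],1).astype(np.float32));print(r)
# table z
print('desk',P[300:320,180:190,2].mean(), P[220:235,230:250,2].mean())
# base plate rect: points above 6mm around guide
for n,box in(('guide',(236,296,165,250)),('stand',(155,215,180,240))):
    k=np.zeros(d.shape,bool);k[box[0]:box[1],box[2]:box[3]]=1;k&=(P[...,2]>0.006)&(d>0)
    xy=P[k][:,:2].astype(np.float32);(cx,cy),(w,hh),a=cv2.minAreaRect(xy*1000);print(n,cx,cy,w,hh,a,k.sum())
```

```text
blue 227 192 209 165 188 med [0.6643 0.0822 0.0854] zpct [0.0703 0.0854 0.0881 0.0899]
((200.7000274658203, 176.60000610351562), (10.733125686645508, 22.807889938354492), 26.56505012512207)
orange 88 174 183 256 268 med [0.5011 0.124  0.0665] zpct [0.0606 0.0665 0.0694 0.0715]
((178.26470947265625, 261.9411926269531), (8.731282234191895, 11.884244918823242), 14.03624439239502)
yellow/brass 218 202 212 250 281 med [0.4959 0.0741 0.0383] zpct [0.0112 0.0383 0.0416 0.0446]
((206.9017333984375, 265.6387023925781), (7.2987446784973145, 31.551868438720703), 8.746162414550781)
desk 0.005011079157607004 -0.00024850501720098244
guide 504.4644775390625 78.83782196044922 134.44573974609375 98.42794036865234 83.56913757324219 2575
stand 672.3974609375 86.45916748046875 106.17575073242188 98.68145751953125 0.685093343257904 1063
```

View pics/crop0.png

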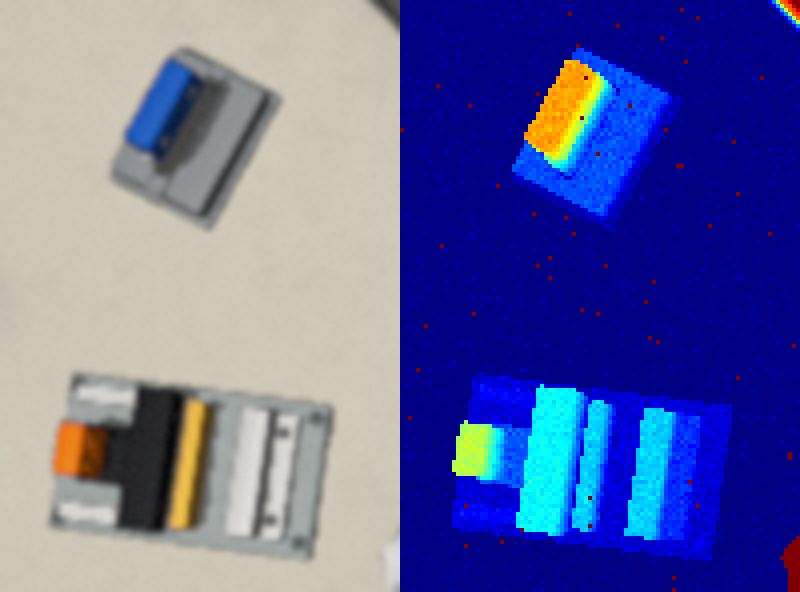

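The crop is clear. The handle sits on the stand's left part, and the post, black fence, brass shoe, open gap and steel block run left to right. I'll refine these from height bands.

```bash
cat >> h.py <<'E'
def band(P,d,box,lo,hi):
    k=np.zeros(d.shape,np.uint8);k[box[0]:box[1],box[2]:box[3]]=1
    k&=((P[...,2]>lo)&(P[...,2]<hi)&(d>0)).astype(np.uint8)
    n,l,s,_=cv2.connectedComponentsWithStats(k,connectivity=4)
    return k,l,s
def rect(p):
    (cx,cy),(w,h),a=cv2.minAreaRect((p[:,:2]*1000).astype(np.float32))
    if w<h: w,h,a=h,w,a+90
    return np.round([cx,cy,w,h,(a+90)%180-90],1)  # long axis angle deg
E
python3 - <<'E'
from h import *
z=np.load('top0.npz');im,d=z['im'],z['d'];c=robot.get_calibration('top')
d=cv2.medianBlur(d,3)
P=cloud(d,c)
for n,box,lo,hi in(('plate+',(236,296,165,250),.005,.2),('tall',(236,296,165,250),.030,.058),('post',(236,296,165,250),.062,.08),('stand',(155,215,180,240),.016,.2),('standtop',(155,215,180,240),.016,.03),('handle',(155,215,180,240),.076,.1)):
    k,l,s=band(P,d,box,lo,hi)
    for i in range(1,len(s)):
        if s[i,4]>30: p=P[l==i];print(n,s[i],'rect',rect(p),'mean',p.mean(0).round(4), 'zmed',np.median(p[:,2]).round(4))
E
```

```text
plate+ [ 173  243   70   47 2602] rect [495.4  80.6 135.6  80.1  83.6] mean [0.4945 0.0762 0.0253] zmed 0.0204
tall [189 247  17  37 426] rect [497.   94.2  71.8  20.9  -6.5] mean [0.4963 0.0927 0.0435] zmed 0.0446
tall [203 250   9  33 166] rect [494.7  74.7  63.9   9.7  -5.7] mean [0.4946 0.0735 0.0381] zmed 0.039
tall [216 252  13  33 252] rect [491.3  44.6  63.7  14.6  -6.7] mean [0.4913 0.0438 0.0388] zmed 0.0394
tall [179 257   7  13  52] rect [498.4 121.4  26.1   8.6 -21.4] mean [0.4983 0.1199 0.0438] zmed 0.0428
post [173 256   9  13  96] rect [500.2 126.1  23.7  14.4  -1.7] mean [0.4998 0.1252 0.0661] zmed 0.0664
stand [188 162  39  42 942] rect [666.2  84.7  72.1  54.  -25.4] mean [0.6618 0.0797 0.0419] zmed 0.0247
standtop [188 162  39  42 598] rect [666.2  84.7  72.1  54.  -25.4] mean [0.6607 0.0781 0.0238] zmed 0.024
handle [191 165  18  24 219] rect [665.8  84.3  46.   16.2 -27.1] mean [0.6647 0.0835 0.0847] zmed 0.0856
```

Run:
```python
from h import *
z=np.load('top0.npz');d=cv2.medianBlur(z['d'],3);c=robot.get_calibration('top');P=cloud(d,c)
k=(abs(P[...,0]-.485)<.06)&(P[...,1]<.03)&(P[...,1]>-.12)&(P[...,2]>.03)
for y in np.arange(-.12,.03,.015):
    q=P[k&(abs(P[...,1]-y)<.008)][:,2]; print(round(y,3),len(q),q.max().round(3) if len(q) else '')
```

```text
-0.12 182 0.203
-0.105 310 0.191
-0.09 390 0.198
-0.075 420 0.204
-0.06 268 0.204
-0.045 187 0.137
-0.03 5 0.13
-0.015 0 
0.0 0 
0.015 0
```

>>> arm_command([
  {"z": 0.08},
  {"z": 0.16, "rz": 0.05},
  {"x": 0.26, "y": 0.606, "z": 0.18, "rz": 0.567},
  {"x": 0.26, "y": 0.606, "z": 0.18, "rz": 0.567},
  {"x": 0.26, "y": 0.606, "z": 0.18, "rz": 0.567},
  {"x": 0.26, "y": 0.606, "z": 0.18, "rz": 0.567},
  {"x": 0.26, "y": 0.606, "z": 0.18, "rz": 0.567},
  {"x": 0.26, "y": 0.606, "z": 0.18, "rz": 0.567},
  {"x": 0.26, "y": 0.606, "z": 0.18, "rz": 0.567},
  {"x": 0.26, "y": 0.606, "z": 0.18, "rz": 0.567},
], squeeze=15)

```text
schema error: expected keys x, y, z, rx, ry, rz, claw
```

>>> arm_command([
  {"x": 0, "y": 0, "z": 0.08, "rx": 0, "ry": 0, "rz": 0, "claw": 0},
  {"x": 0, "y": 0, "z": 0.16, "rx": 0, "ry": 0, "rz": 0.05, "claw": 0},
  {"x": 0.26, "y": 0.606, "z": 0.18, "rx": 0, "ry": 0, "rz": 0.567, "claw": 0},
  {"x": 0.26, "y": 0.606, "z": 0.18, "rx": 0, "ry": 0, "rz": 0.567, "claw": 0},
  {"x": 0.26, "y": 0.606, "z": 0.18, "rx": 0, "ry": 0, "rz": 0.567, "claw": 0},
  {"x": 0.26, "y": 0.606, "z": 0.18, "rx": 0, "ry": 0, "rz": 0.567, "claw": 0},
  {"x": 0.26, "y": 0.606, "z": 0.18, "rx": 0, "ry": 0, "rz": 0.567, "claw": 0},
  {"x": 0.26, "y": 0.606, "z": 0.18, "rx": 0, "ry": 0, "rz": 0.567, "claw": 0},
  {"x": 0.26, "y": 0.606, "z": 0.18, "rx": 0, "ry": 0, "rz": 0.567, "claw": 0},
  {"x": 0.26, "y": 0.606, "z": 0.18, "rx": 0, "ry": 0, "rz": 0.567, "claw": 0},
], squeeze=15)

```text
t: 0.93
tool_pos: [0.3748, -0.2426, 0.2994]
orientation: [-2.27, -2.171, -0.0]
force: [1.0, -0.6, -0.1]
opening: 0.0931
gripper_force: 0.0
```

>>> arm_command([
  {"x": 0.29, "y": 0.61, "z": 0, "rx": 0, "ry": 0, "rz": 0.5625, "claw": 0},
  {"x": 0.29, "y": 0.61, "z": 0, "rx": 0, "ry": 0, "rz": 0.5625, "claw": 0},
  {"x": 0.29, "y": 0.61, "z": 0, "rx": 0, "ry": 0, "rz": 0.5625, "claw": 0},
  {"x": 0.29, "y": 0.61, "z": 0, "rx": 0, "ry": 0, "rz": 0.5625, "claw": 0},
  {"x": 0.29, "y": 0.61, "z": 0, "rx": 0, "ry": 0, "rz": 0.5625, "claw": 0},
  {"x": 0.29, "y": 0.61, "z": 0, "rx": 0, "ry": 0, "rz": 0.5625, "claw": 0},
  {"x": 0.29, "y": 0.61, "z": 0, "rx": 0, "ry": 0, "rz": 0.5625, "claw": 0},
  {"x": 0.29, "y": 0.61, "z": 0, "rx": 0, "ry": 0, "rz": 0.5625, "claw": 0},
  {"x": 0.29, "y": 0.61, "z": 0, "rx": 0, "ry": 0, "rz": 0.5625, "claw": 0},
  {"x": 0.29, "y": 0.61, "z": 0, "rx": 0, "ry": 0, "rz": 0.5625, "claw": 0},
])

```text
t: 1.77
tool_pos: [0.5196, 0.0626, 0.2986]
orientation: [-0.756, -3.047, 0.0]
force: [-0.1, -0.1, -0.4]
opening: 0.093
gripper_force: 0.0
```

>>> arm_command([
  {"x": 0.29, "y": 0.045, "z": 0, "rx": 0, "ry": 0, "rz": 0, "claw": 0},
  {"x": 0.29, "y": 0.045, "z": 0, "rx": 0, "ry": 0, "rz": 0, "claw": 0},
  {"x": 0.29, "y": 0.045, "z": 0, "rx": 0, "ry": 0, "rz": 0, "claw": 0},
  {"x": 0.29, "y": 0.045, "z": 0, "rx": 0, "ry": 0, "rz": 0, "claw": 0},
  {"x": 0.29, "y": 0.045, "z": 0, "rx": 0, "ry": 0, "rz": 0, "claw": 0},
  {"x": 0.29, "y": 0.045, "z": -0.1, "rx": 0, "ry": 0, "rz": 0, "claw": 0},
  {"x": 0.29, "y": 0.045, "z": -0.18, "rx": 0, "ry": 0, "rz": 0, "claw": 0},
  {"x": 0.29, "y": 0.045, "z": -0.24, "rx": 0, "ry": 0, "rz": 0, "claw": 0},
  {"x": 0.29, "y": 0.045, "z": -0.24, "rx": 0, "ry": 0, "rz": 0, "claw": 0},
  {"x": 0.29, "y": 0.045, "z": -0.24, "rx": 0, "ry": 0, "rz": 0, "claw": 0},
])

```text
t: 2.6
tool_pos: [0.662, 0.0813, 0.1775]
orientation: [-0.776, -3.038, 0.003]
force: [0.5, 0.2, 1.4]
opening: 0.0926
gripper_force: 0.0
```

Run:
```python
from h import *
s=robot.read_state();print(s['tool_pos'].round(4),s['orientation'].round(3),s['force'].round(1),s['q'].round(3))
im,d,c=grab('top');cv2.imwrite('pics/t1.png',cv2.resize(im[120:240,120:280],(800,600))[:,:,::-1])
```

```text
[0.662  0.0813 0.1775] [-7.760e-01 -3.038e+00  3.000e-03] [0.5 0.2 1.4] [ 0.046  0.332  1.315 -0.     1.501 -1.025]
```

View pics/t1.png

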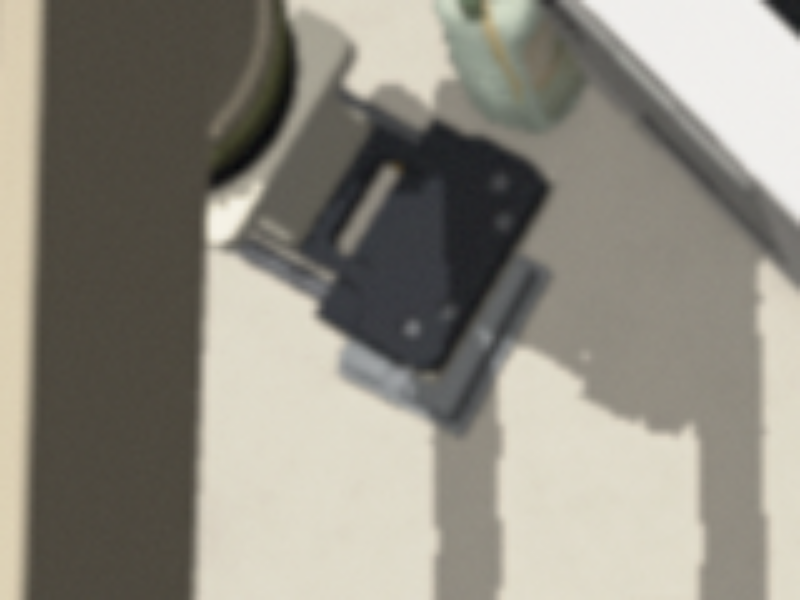

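The picture shows the gripper over the stand, hiding the handle, with clear space to the bottle and the printer. I'll trim the pose, then go down.

>>> arm_command([
  {"x": 0, "y": 0, "z": -0.08, "rx": 0, "ry": 0, "rz": 0, "claw": 0},
  {"x": 0, "y": 0, "z": -0.08, "rx": 0, "ry": 0, "rz": 0, "claw": 0},
  {"x": 0, "y": 0, "z": -0.08, "rx": 0, "ry": 0, "rz": 0, "claw": 0},
  {"x": 0, "y": 0, "z": -0.08, "rx": 0, "ry": 0, "rz": 0, "claw": 0},
])

```text
t: 2.98
tool_pos: [0.666, 0.0825, 0.1434]
orientation: [0.773, 3.042, 0.002]
force: [1.3, 0.6, 0.5]
opening: 0.0927
gripper_force: 0.0
```

>>> arm_command([
  {"x": 0, "y": 0.003, "z": -0.05, "rx": 0, "ry": 0, "rz": 0.015, "claw": 0},
  {"x": 0, "y": 0.003, "z": -0.1, "rx": 0, "ry": 0, "rz": 0.015, "claw": 0},
  {"x": 0, "y": 0.003, "z": -0.14, "rx": 0, "ry": 0, "rz": 0.015, "claw": 0},
  {"x": 0, "y": 0.003, "z": -0.14, "rx": 0, "ry": 0, "rz": 0.015, "claw": 0},
  {"x": 0, "y": 0.003, "z": -0.14, "rx": 0, "ry": 0, "rz": 0.015, "claw": 0},
  {"x": 0, "y": 0.003, "z": -0.14, "rx": 0, "ry": 0, "rz": 0.015, "claw": 150},
  {"x": 0, "y": 0.003, "z": -0.14, "rx": 0, "ry": 0, "rz": 0.015, "claw": 150},
])

```text
t: 3.57
tool_pos: [0.6667, 0.0841, 0.0732]
orientation: [0.726, 3.052, 0.002]
force: [-0.3, 0.2, -0.3]
opening: 0.0839
gripper_force: 0.0
```

>>> arm_command([
  {"x": 0, "y": 0, "z": 0, "rx": 0, "ry": 0, "rz": 0, "claw": 200},
  {"x": 0, "y": 0, "z": 0, "rx": 0, "ry": 0, "rz": 0, "claw": 200},
  {"x": 0, "y": 0, "z": 0, "rx": 0, "ry": 0, "rz": 0, "claw": 200},
  {"x": 0, "y": 0, "z": 0, "rx": 0, "ry": 0, "rz": 0, "claw": 200},
  {"x": 0, "y": 0, "z": 0, "rx": 0, "ry": 0, "rz": 0, "claw": 230},
  {"x": 0, "y": 0, "z": 0, "rx": 0, "ry": 0, "rz": 0, "claw": 230},
  {"x": 0, "y": 0, "z": 0, "rx": 0, "ry": 0, "rz": 0, "claw": 230},
  {"x": 0, "y": 0, "z": 0, "rx": 0, "ry": 0, "rz": 0, "claw": 230},
  {"x": 0, "y": 0, "z": 0, "rx": 0, "ry": 0, "rz": 0, "claw": 230},
  {"x": 0, "y": 0, "z": 0, "rx": 0, "ry": 0, "rz": 0, "claw": 230},
], squeeze=15)

```text
t: 4.4
tool_pos: [0.6645, 0.0841, 0.0696]
orientation: [-0.727, -3.056, 0.0]
force: [-1.0, 0.4, 0.1]
opening: 0.0174
gripper_force: 0.0
```

>>> arm_command([
  {"x": 0, "y": 0, "z": 0, "rx": 0, "ry": 0, "rz": 0, "claw": 255},
  {"x": 0, "y": 0, "z": 0, "rx": 0, "ry": 0, "rz": 0, "claw": 255},
  {"x": 0, "y": 0, "z": 0, "rx": 0, "ry": 0, "rz": 0, "claw": 255},
  {"x": 0, "y": 0, "z": 0, "rx": 0, "ry": 0, "rz": 0, "claw": 255},
], squeeze=15)

```text
t: 4.73
tool_pos: [0.6645, 0.0841, 0.0696]
orientation: [-0.727, -3.056, 0.0]
force: [-0.4, 1.5, 0.3]
opening: 0.0158
gripper_force: 15.0
```

```bash
cat >> h.py <<'E'
def st(n=1):
    r=[]
    for i in range(n):
        r.append(robot.read_state())
    m=lambda k:np.mean([x[k] for x in r],0)
    p=m('tool_pos');o=r[0]['orientation'];f=m('force')
    R=cv2.Rodrigues(np.array(o))[0]
    ya=np.degrees(np.arctan2(R[1,1],R[0,1]))
    G=np.array([.4937,.0657]);a=np.radians(-96.4);X=np.array([np.cos(a),np.sin(a)]);Y=np.array([-X[1],X[0]])
    e=p[:2]-G
    print('t',round(r[-1]['t'],2),'pos',p.round(4),'toolY',ya.round(2),'tilt',R[:2,2].round(4),'local xy mm',np.round([e@X*1e3,e@Y*1e3],2),'F',f.round(2),'Flocal x',(f[:2]@X).round(2),'y',(f[:2]@Y).round(2),'T',m('wrist_torque').round(3),'open',r[-1]['opening'].round(4),'grip',r[-1]['gripper_force'].round(1))
E
python3 - <<'E'
from h import *
for i in range(3): st(1)
robot.read_camera('top');st(1);robot.read_camera('top');st(1)
E
```

```text
Traceback (most recent call last):
  File "h.py", line 35, in st
    print('t',round(r[-1]['t'],2),'pos',p.round(4),'toolY',ya.round(2),'tilt',R[:2,2].round(4),'local xy mm',np.round([e@X*1e3,e@Y*1e3],2),'F',f.round(2),'Flocal x',(f[:2]@X).round(2),'y',(f[:2]@Y).round(2),'T',m('wrist_torque').round(3),'open',r[-1]['opening'].round(4),'grip',r[-1]['gripper_force'].round(1))
                                                                                                                                                                                                                                                     ^^^^^^^^^^^^^^^^^^^^^^
AttributeError: 'float' object has no attribute 'round'
```

>>> arm_command([
  {"x": 0, "y": 0, "z": 0.02, "rx": 0, "ry": 0, "rz": 0, "claw": 255},
  {"x": 0, "y": 0, "z": 0.05, "rx": 0, "ry": 0, "rz": 0, "claw": 255},
  {"x": 0, "y": 0, "z": 0.1, "rx": 0, "ry": 0, "rz": 0, "claw": 255},
  {"x": 0, "y": 0, "z": 0.16, "rx": 0, "ry": 0, "rz": 0, "claw": 255},
  {"x": -0.08, "y": -0.012, "z": 0.16, "rx": 0, "ry": 0, "rz": 0.05, "claw": 255},
  {"x": -0.16, "y": -0.023, "z": 0.16, "rx": 0, "ry": 0, "rz": 0.1, "claw": 255},
  {"x": -0.24, "y": -0.035, "z": 0.16, "rx": 0, "ry": 0, "rz": 0.15, "claw": 255},
  {"x": -0.31, "y": -0.047, "z": 0.16, "rx": 0, "ry": 0, "rz": 0.177, "claw": 255},
  {"x": -0.343, "y": -0.047, "z": 0.16, "rx": 0, "ry": 0, "rz": 0.177, "claw": 255},
  {"x": -0.343, "y": -0.047, "z": 0.16, "rx": 0, "ry": 0, "rz": 0.177, "claw": 255},
])

```text
t: 5.57
tool_pos: [0.4906, 0.0605, 0.1512]
orientation: [0.177, 3.136, 0.0]
force: [-0.4, 0.1, -0.7]
opening: 0.0157
gripper_force: 15.0
```

```bash
sed -i "s/r\[-1\]\['gripper_force'\].round(1)/np.round(r[-1]['gripper_force'],1)/; s/r\[-1\]\['opening'\].round(4)/np.round(r[-1]['opening'],4)/" h.py
python3 - <<'E'
from h import *
st();im,d,c=grab('top')
st()
im2,_,c2=grab('side');st()
cv2.imwrite('pics/a.png',np.hstack([cv2.resize(im[210:330,130:230],(400,480)),cv2.resize(im2[130:250,240:340],(400,480))])[:,:,::-1])
E
```

```text
t 5.57 pos [0.4906 0.0605 0.1512] toolY 83.55 tilt [0.0007 0.    ] local xy mm [ 5.49 -2.46] F [-0.38  0.08 -0.74] Flocal x -0.04 y -0.38 T [ 0.083 -0.096 -0.007] open 0.0157 grip 15.0
t 5.62 pos [0.4926 0.0606 0.1516] toolY 83.53 tilt [0.0027 0.0001] local xy mm [ 5.22 -0.51] F [-0.07  0.02 -0.63] Flocal x -0.01 y -0.07 T [ 0.037 -0.17   0.037] open 0.0155 grip 15.0
t 5.67 pos [0.4938 0.0606 0.1517] toolY 83.52 tilt [0.0035 0.0001] local xy mm [5.05 0.67] F [-0.15  0.19 -0.21] Flocal x -0.17 y -0.17 T [ 0.074 -0.184 -0.045] open 0.0156 grip 15.0
```

View pics/a.png

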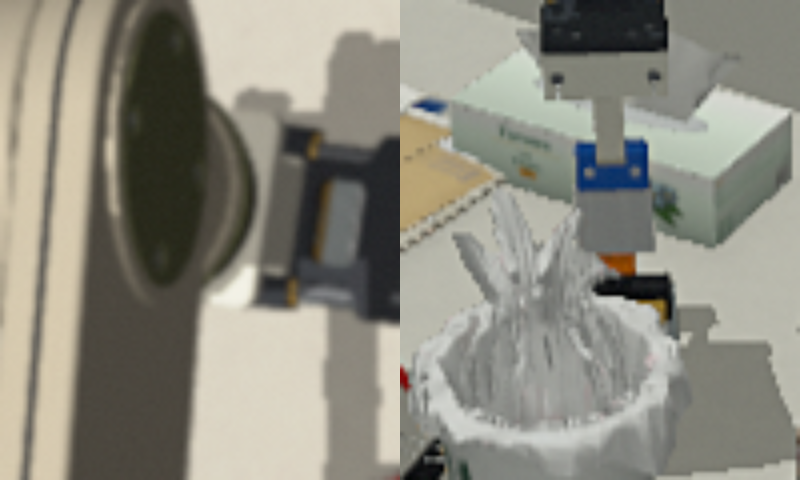

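The side view (right half) shows the blue handle at about (612,165), gripped centrally, with the blade hanging upright over the guide. Now lowering.

>>> arm_command([
  {"x": 0, "y": 0, "z": -0.04, "rx": 0, "ry": 0, "rz": 0, "claw": 255},
  {"x": 0, "y": 0, "z": -0.08, "rx": 0, "ry": 0, "rz": 0, "claw": 255},
  {"x": 0, "y": 0, "z": -0.1, "rx": 0, "ry": 0, "rz": 0, "claw": 255},
  {"x": 0, "y": 0, "z": -0.12, "rx": 0, "ry": 0, "rz": 0, "claw": 255},
  {"x": 0, "y": 0, "z": -0.135, "rx": 0, "ry": 0, "rz": 0, "claw": 255},
  {"x": 0, "y": 0, "z": -0.147, "rx": 0, "ry": 0, "rz": 0, "claw": 255},
  {"x": 0, "y": 0, "z": -0.147, "rx": 0, "ry": 0, "rz": 0, "claw": 255},
  {"x": 0, "y": 0, "z": -0.147, "rx": 0, "ry": 0, "rz": 0, "claw": 255},
])

```text
t: 6.33
tool_pos: [0.4933, 0.0606, 0.0763]
orientation: [-0.177, -3.137, 0.0]
force: [-0.2, -0.3, -1.1]
opening: 0.0158
gripper_force: 15.0
```

```bash
python3 -c "
from h import *
st()"
```

```text
t 6.33 pos [0.4933 0.0606 0.0763] toolY 83.54 tilt [-0.0001 -0.    ] local xy mm [5.09 0.12] F [-0.24 -0.33 -1.1 ] Flocal x 0.36 y -0.2 T [ 0.005 -0.09   0.002] open 0.0158 grip 15.0
```

>>> arm_command([
  {"x": -0.0002, "y": -0.002, "z": 0, "rx": 0, "ry": 0, "rz": 0, "claw": 255},
  {"x": -0.0004, "y": -0.004, "z": 0, "rx": 0, "ry": 0, "rz": 0, "claw": 255},
  {"x": -0.0004, "y": -0.004, "z": 0, "rx": 0, "ry": 0, "rz": 0, "claw": 255},
])

```text
t: 6.58
tool_pos: [0.4934, 0.0584, 0.0769]
orientation: [0.177, 3.135, -0.0]
force: [-0.3, 0.0, -0.2]
opening: 0.0157
gripper_force: 15.0
```

>>> arm_command([
  {"x": -0.0001, "y": -0.001, "z": 0, "rx": 0, "ry": 0, "rz": 0, "claw": 255},
  {"x": -0.0002, "y": -0.002, "z": 0, "rx": 0, "ry": 0, "rz": 0, "claw": 255},
  {"x": -0.0002, "y": -0.002, "z": 0, "rx": 0, "ry": 0, "rz": 0, "claw": 255},
])

```text
t: 6.83
tool_pos: [0.4928, 0.0575, 0.0763]
orientation: [0.177, 3.136, -0.0]
force: [-0.1, -0.9, -1.2]
opening: 0.0154
gripper_force: 15.0
```

>>> arm_command([
  {"x": -0.0001, "y": -0.001, "z": 0, "rx": 0, "ry": 0, "rz": 0, "claw": 255},
  {"x": -0.0002, "y": -0.002, "z": 0, "rx": 0, "ry": 0, "rz": 0, "claw": 255},
  {"x": -0.0002, "y": -0.002, "z": 0, "rx": 0, "ry": 0, "rz": 0, "claw": 255},
])

```text
t: 7.08
tool_pos: [0.4926, 0.0565, 0.0761]
orientation: [-0.177, -3.137, 0.0]
force: [-0.6, -0.2, -1.0]
opening: 0.0155
gripper_force: 15.0
```

>>> arm_command([
  {"x": -0.0001, "y": -0.001, "z": 0, "rx": 0, "ry": 0, "rz": 0, "claw": 255},
  {"x": -0.0002, "y": -0.0016, "z": 0, "rx": 0, "ry": 0, "rz": 0, "claw": 255},
  {"x": -0.0002, "y": -0.0016, "z": 0, "rx": 0, "ry": 0, "rz": 0, "claw": 255},
])

```text
t: 7.33
tool_pos: [0.4925, 0.0558, 0.0761]
orientation: [-0.177, -3.137, -0.0]
force: [-0.5, -0.2, -0.9]
opening: 0.0159
gripper_force: 15.0
```

>>> arm_command([
  {"x": 0, "y": -0.0005, "z": 0, "rx": 0, "ry": 0, "rz": 0, "claw": 255},
  {"x": -0.0001, "y": -0.001, "z": 0, "rx": 0, "ry": 0, "rz": 0, "claw": 255},
  {"x": -0.0001, "y": -0.001, "z": 0, "rx": 0, "ry": 0, "rz": 0, "claw": 255},
])

```text
t: 7.58
tool_pos: [0.4925, 0.0553, 0.0762]
orientation: [0.177, 3.137, -0.0]
force: [0.0, 0.2, -0.3]
opening: 0.016
gripper_force: 15.0
```

>>> arm_command([
  {"x": 0, "y": -0.0005, "z": 0, "rx": 0, "ry": 0, "rz": 0, "claw": 255},
  {"x": -0.0001, "y": -0.001, "z": 0, "rx": 0, "ry": 0, "rz": 0, "claw": 255},
  {"x": -0.0001, "y": -0.001, "z": 0, "rx": 0, "ry": 0, "rz": 0, "claw": 255},
])

```text
t: 7.83
tool_pos: [0.4925, 0.0548, 0.0761]
orientation: [0.177, 3.137, -0.0]
force: [0.6, -0.2, -1.0]
opening: 0.0159
gripper_force: 15.0
```

>>> arm_command([
  {"x": 0, "y": -0.0005, "z": 0, "rx": 0, "ry": 0, "rz": 0, "claw": 255},
  {"x": -0.0001, "y": -0.001, "z": 0, "rx": 0, "ry": 0, "rz": 0, "claw": 255},
  {"x": -0.0001, "y": -0.001, "z": 0, "rx": 0, "ry": 0, "rz": 0, "claw": 255},
])

```text
t: 8.08
tool_pos: [0.4924, 0.0543, 0.0761]
orientation: [-0.177, -3.137, 0.0]
force: [0.8, 0.5, -0.7]
opening: 0.0158
gripper_force: 15.0
```

>>> arm_command([
  {"x": 0, "y": -0.0005, "z": 0, "rx": 0, "ry": 0, "rz": 0, "claw": 255},
  {"x": -0.0001, "y": -0.001, "z": 0, "rx": 0, "ry": 0, "rz": 0, "claw": 255},
  {"x": -0.0001, "y": -0.001, "z": 0, "rx": 0, "ry": 0, "rz": 0, "claw": 255},
])

```text
t: 8.33
tool_pos: [0.4924, 0.054, 0.0762]
orientation: [0.177, 3.137, 0.001]
force: [-0.6, 0.6, -0.2]
opening: 0.0161
gripper_force: 15.0
```

>>> arm_command([
  {"x": 0, "y": -0.0005, "z": 0, "rx": 0, "ry": 0, "rz": 0, "claw": 255},
  {"x": 0, "y": -0.0005, "z": 0, "rx": 0, "ry": 0, "rz": 0, "claw": 255},
  {"x": 0, "y": -0.0005, "z": 0, "rx": 0, "ry": 0, "rz": 0, "claw": 255},
])

```text
t: 8.58
tool_pos: [0.4924, 0.0538, 0.0762]
orientation: [0.177, 3.137, 0.001]
force: [-0.2, 2.2, -0.6]
opening: 0.0155
gripper_force: 15.0
```

>>> arm_command([
  {"x": 0, "y": -0.0005, "z": 0, "rx": 0, "ry": 0, "rz": 0, "claw": 255},
  {"x": 0, "y": -0.0005, "z": 0, "rx": 0, "ry": 0, "rz": 0, "claw": 255},
  {"x": 0, "y": -0.0005, "z": 0, "rx": 0, "ry": 0, "rz": 0, "claw": 255},
])

```text
t: 8.83
tool_pos: [0.4924, 0.0536, 0.0761]
orientation: [0.177, 3.137, 0.001]
force: [-0.1, 3.8, -0.4]
opening: 0.0158
gripper_force: 15.1
```

>>> arm_command([
  {"x": 0, "y": -0.0005, "z": 0, "rx": 0, "ry": 0, "rz": 0, "claw": 255},
  {"x": 0, "y": -0.0005, "z": 0, "rx": 0, "ry": 0, "rz": 0, "claw": 255},
  {"x": 0, "y": -0.0005, "z": 0, "rx": 0, "ry": 0, "rz": 0, "claw": 255},
])

```text
t: 9.08
tool_pos: [0.4924, 0.0532, 0.0762]
orientation: [0.177, 3.137, 0.001]
force: [-0.5, 4.2, -0.9]
opening: 0.0157
gripper_force: 15.2
```

```bash
python3 -c "
from h import *
st();
for i in range(3): robot.read_camera('top');st()"
```

```text
t 9.08 pos [0.4924 0.0532 0.0762] toolY 83.54 tilt [0.0001 0.0003] local xy mm [12.52  0.1 ] F [-0.49  4.2  -0.87] Flocal x -4.12 y -0.96 T [ 1.116 -0.157 -0.032] open 0.0157 grip 15.2
t 9.13 pos [0.4924 0.0532 0.0762] toolY 83.54 tilt [0.0001 0.0003] local xy mm [12.52  0.09] F [0.12 3.43 1.01] Flocal x -3.42 y -0.27 T [ 1.037 -0.152 -0.022] open 0.0159 grip 15.2
t 9.18 pos [0.4924 0.0532 0.0762] toolY 83.54 tilt [0.     0.0002] local xy mm [12.55  0.07] F [-1.25  3.78  1.81] Flocal x -3.62 y -1.67 T [ 1.007 -0.2    0.059] open 0.0156 grip 15.2
t 9.23 pos [0.4924 0.0532 0.0762] toolY 83.54 tilt [0.0001 0.0002] local xy mm [12.59  0.12] F [-0.52  4.15  0.2 ] Flocal x -4.07 y -0.98 T [ 1.    -0.168  0.014] open 0.0156 grip 15.2
```

>>> arm_command([
  {"x": 0, "y": 0.0012, "z": 0, "rx": 0, "ry": 0, "rz": 0, "claw": 255},
  {"x": 0, "y": 0.0012, "z": -0.001, "rx": 0, "ry": 0, "rz": 0, "claw": 255},
  {"x": 0, "y": 0.0012, "z": -0.002, "rx": 0, "ry": 0, "rz": 0, "claw": 255},
  {"x": 0, "y": 0.0012, "z": -0.003, "rx": 0, "ry": 0, "rz": 0, "claw": 255},
  {"x": 0, "y": 0.0012, "z": -0.003, "rx": 0, "ry": 0, "rz": 0, "claw": 255},
])

```text
t: 9.65
tool_pos: [0.4925, 0.0535, 0.0746]
orientation: [0.177, 3.136, -0.0]
force: [0.9, 2.7, 1.1]
opening: 0.0156
gripper_force: 15.1
```

>>> arm_command([
  {"x": 0, "y": 0, "z": -0.001, "rx": 0, "ry": 0, "rz": 0, "claw": 255},
  {"x": 0, "y": 0, "z": -0.001, "rx": 0, "ry": 0, "rz": 0, "claw": 255},
  {"x": 0, "y": 0, "z": -0.001, "rx": 0, "ry": 0, "rz": 0, "claw": 255},
])

```text
t: 9.9
tool_pos: [0.4924, 0.0536, 0.0741]
orientation: [0.177, 3.136, -0.0]
force: [1.4, 2.0, -0.5]
opening: 0.0156
gripper_force: 15.1
```

>>> arm_command([
  {"x": 0, "y": 0, "z": -0.001, "rx": 0, "ry": 0, "rz": 0, "claw": 255},
  {"x": 0, "y": 0, "z": -0.001, "rx": 0, "ry": 0, "rz": 0, "claw": 255},
  {"x": 0, "y": 0, "z": -0.001, "rx": 0, "ry": 0, "rz": 0, "claw": 255},
])

```text
t: 10.15
tool_pos: [0.4924, 0.0536, 0.0736]
orientation: [0.177, 3.137, -0.0]
force: [0.7, 1.7, -0.4]
opening: 0.0159
gripper_force: 15.1
```

>>> arm_command([
  {"x": 0, "y": 0, "z": -0.0006, "rx": 0, "ry": 0, "rz": 0, "claw": 255},
  {"x": 0, "y": 0, "z": -0.001, "rx": 0, "ry": 0, "rz": 0, "claw": 255},
  {"x": 0, "y": 0, "z": -0.001, "rx": 0, "ry": 0, "rz": 0, "claw": 255},
])

```text
t: 10.4
tool_pos: [0.4926, 0.0536, 0.0735]
orientation: [0.177, 3.136, -0.0]
force: [-0.2, 1.9, 3.9]
opening: 0.0157
gripper_force: 15.1
```

>>> arm_command([
  {"x": 0, "y": 0, "z": -0.0006, "rx": 0, "ry": 0, "rz": 0, "claw": 255},
  {"x": 0, "y": 0, "z": -0.001, "rx": 0, "ry": 0, "rz": 0, "claw": 255},
  {"x": 0, "y": 0, "z": -0.001, "rx": 0, "ry": 0, "rz": 0, "claw": 255},
])

```text
t: 10.65
tool_pos: [0.4928, 0.0536, 0.0735]
orientation: [0.177, 3.136, -0.0]
force: [-1.9, 2.5, 9.6]
opening: 0.0159
gripper_force: 15.1
```

>>> arm_command([
  {"x": 0, "y": 0, "z": 0.0012, "rx": 0, "ry": 0, "rz": 0, "claw": 255},
  {"x": 0, "y": 0, "z": 0.0012, "rx": 0, "ry": 0, "rz": 0, "claw": 255},
  {"x": 0, "y": 0, "z": 0.0012, "rx": 0, "ry": 0, "rz": 0, "claw": 200},
  {"x": 0, "y": 0, "z": 0.0012, "rx": 0, "ry": 0, "rz": 0, "claw": 180},
  {"x": 0, "y": 0, "z": 0.0012, "rx": 0, "ry": 0, "rz": 0, "claw": 140},
  {"x": 0, "y": 0, "z": 0.0012, "rx": 0, "ry": 0, "rz": 0, "claw": 140},
  {"x": 0, "y": 0, "z": 0.0012, "rx": 0, "ry": 0, "rz": 0, "claw": 140},
])

```text
t: 11.23
tool_pos: [0.4921, 0.0535, 0.0729]
orientation: [-0.177, -3.136, 0.0]
force: [0.3, -0.0, -0.5]
opening: 0.0403
gripper_force: 0.0
```

Run:
```python
from h import *
st();im,d,c=grab('side')
st()
cv2.imwrite('pics/b.png',cv2.resize(im[150:240,240:360],(800,600),interpolation=cv2.INTER_CUBIC)[:,:,::-1])
```

```text
t 11.23 pos [0.4921 0.0535 0.0729] toolY 83.53 tilt [-0.0006 -0.0002] local xy mm [12.29 -0.2 ] F [ 0.32 -0.01 -0.51] Flocal x -0.03 y 0.32 T [ 0.037 -0.096  0.058] open 0.0403 grip 0.0
t 11.28 pos [0.4921 0.0536 0.073 ] toolY 83.53 tilt [-0.0005 -0.0001] local xy mm [12.24 -0.19] F [-0.17  0.04  0.15] Flocal x -0.02 y -0.17 T [ 0.039 -0.125  0.01 ] open 0.0413 grip 0.0
```

View pics/b.png

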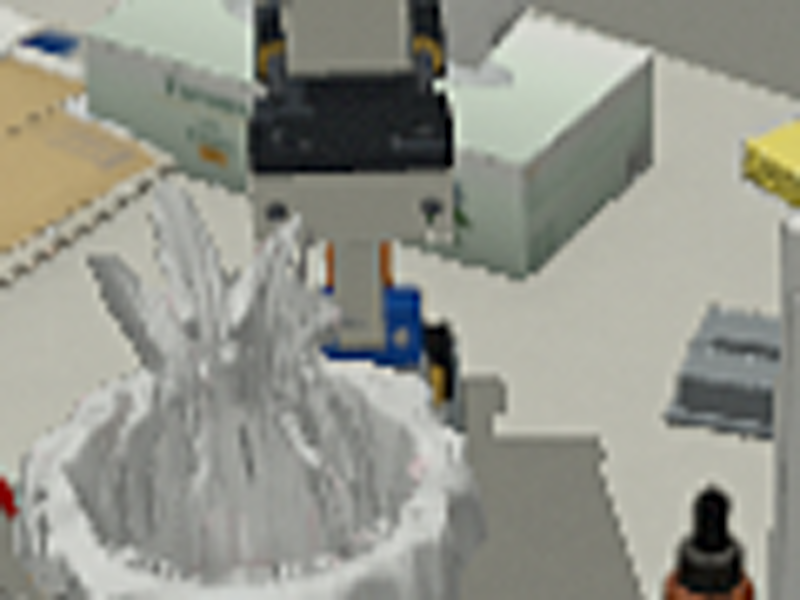

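The blade stands upright in the gap: the blue handle is at (375,325) in the crop, with the fingers clear. Moving over to the post.

>>> arm_command([
  {"x": 0, "y": 0, "z": 0.02, "rx": 0, "ry": 0, "rz": 0, "claw": 140},
  {"x": 0, "y": 0, "z": 0.08, "rx": 0, "ry": 0, "rz": 0, "claw": 140},
  {"x": 0, "y": 0, "z": 0.15, "rx": 0, "ry": 0, "rz": 0, "claw": 140},
  {"x": 0, "y": 0, "z": 0.15, "rx": 0, "ry": 0, "rz": 0, "claw": 140},
  {"x": 0.008, "y": 0.07, "z": 0.15, "rx": 0, "ry": 0, "rz": 0, "claw": 140},
  {"x": 0.016, "y": 0.143, "z": 0.15, "rx": 0, "ry": 0, "rz": 0, "claw": 140},
  {"x": 0.016, "y": 0.143, "z": 0.15, "rx": 0, "ry": 0, "rz": 0, "claw": 140},
  {"x": 0.016, "y": 0.143, "z": 0.15, "rx": 0, "ry": 0, "rz": 0, "claw": 140},
])

```text
t: 11.95
tool_pos: [0.5006, 0.1267, 0.149]
orientation: [0.172, 3.136, 0.0]
force: [-0.5, -0.9, -0.5]
opening: 0.0418
gripper_force: 0.0
```

Run:
```python
from h import *
st();im,d,c=grab('top')
im,d,c=grab('side');st()
cv2.imwrite('pics/c.png',cv2.resize(im[140:230,240:360],(800,600),interpolation=cv2.INTER_CUBIC)[:,:,::-1])
```

```text
t 11.95 pos [0.5006 0.1267 0.149 ] toolY 83.71 tilt [0.0009 0.0002] local xy mm [-6.138e+01  3.000e-02] F [-0.49 -0.91 -0.53] Flocal x 0.96 y -0.39 T [ 0.067 -0.161  0.051] open 0.0418 grip 0.0
t 12.05 pos [0.5004 0.1249 0.1486] toolY 83.58 tilt [ 0.0002 -0.0005] local xy mm [-5.958e+01  4.000e-02] F [-0.65 -0.04  0.19] Flocal x 0.11 y -0.64 T [ 0.064 -0.151  0.027] open 0.0419 grip 0.0
```

View pics/c.png

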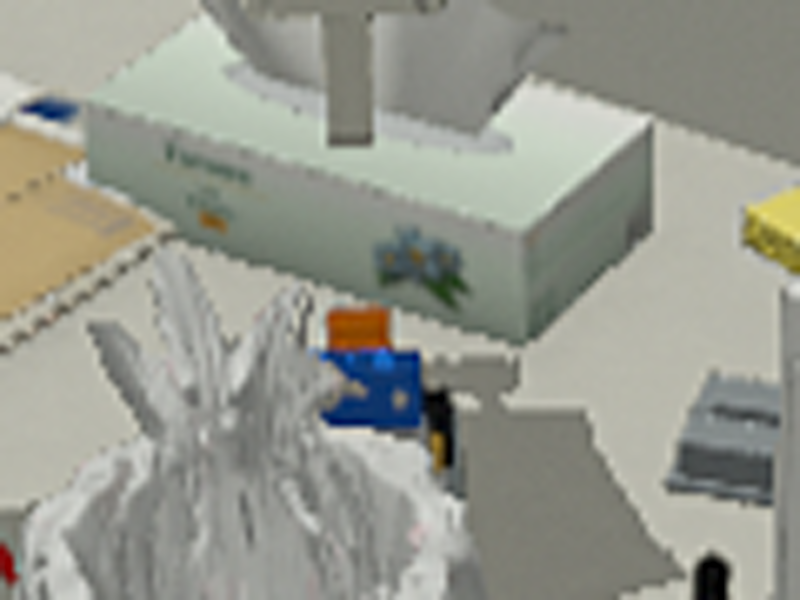

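The blue handle stands level at (372,390), with the orange post behind it at (358,328) and the gripper above. Going down to pinch the post.

>>> arm_command([
  {"x": 0, "y": 0, "z": -0.06, "rx": 0, "ry": 0, "rz": 0, "claw": 140},
  {"x": 0, "y": 0, "z": -0.12, "rx": 0, "ry": 0, "rz": 0, "claw": 140},
  {"x": 0, "y": 0, "z": -0.15, "rx": 0, "ry": 0, "rz": 0, "claw": 140},
  {"x": 0, "y": 0, "z": -0.171, "rx": 0, "ry": 0, "rz": 0, "claw": 140},
  {"x": 0, "y": 0, "z": -0.171, "rx": 0, "ry": 0, "rz": 0, "claw": 190},
  {"x": 0, "y": 0, "z": -0.171, "rx": 0, "ry": 0, "rz": 0, "claw": 255},
  {"x": 0, "y": 0, "z": -0.171, "rx": 0, "ry": 0, "rz": 0, "claw": 255},
  {"x": 0, "y": 0, "z": -0.171, "rx": 0, "ry": 0, "rz": 0, "claw": 255},
  {"x": 0, "y": 0, "z": -0.171, "rx": 0, "ry": 0, "rz": 0, "claw": 255},
  {"x": 0, "y": 0, "z": -0.171, "rx": 0, "ry": 0, "rz": 0, "claw": 255},
], squeeze=20)

```text
t: 12.88
tool_pos: [0.5011, 0.1253, 0.0638]
orientation: [0.177, 3.135, 0.001]
force: [0.3, -0.2, 0.4]
opening: 0.0065
gripper_force: 0.0
```

>>> arm_command([
  {"x": 0, "y": 0, "z": 0, "rx": 0, "ry": 0, "rz": 0, "claw": 255},
  {"x": 0, "y": 0, "z": 0, "rx": 0, "ry": 0, "rz": 0, "claw": 255},
])

```text
t: 13.05
tool_pos: [0.5005, 0.1252, 0.063]
orientation: [0.177, 3.136, 0.0]
force: [0.6, 0.5, -1.0]
opening: 0.0005
gripper_force: 0.0
```

Run:
```python
from h import *
st()
```

```text
t 13.05 pos [0.5005 0.1252 0.063 ] toolY 83.54 tilt [0.0005 0.    ] local xy mm [-59.93   0.17] F [ 0.63  0.52 -1.04] Flocal x -0.58 y 0.56 T [ 0.051 -0.141 -0.033] open 0.0005 grip 0.0
```

The fingers closed on nothing, so I'll look.

Run:
```python
from h import *
im,d,c=grab('side');im2,d2,c2=grab('top')
cv2.imwrite('pics/d.png',np.hstack([cv2.resize(im[140:230,250:340],(400,400),interpolation=cv2.INTER_CUBIC),cv2.resize(im2[220:310,150:240],(400,400),interpolation=cv2.INTER_CUBIC)])[:,:,::-1])
P=cloud(d,c);hsv=cv2.cvtColor(im,cv2.COLOR_RGB2HSV)
k=cv2.inRange(hsv,(5,170,100),(16,255,255));k[:140]=0;k[240:]=0;k[:,:250]=0;k[:,345:]=0
p=P[k>0];print(len(p),np.percentile(p,[5,50,95],axis=0).round(4))
k=cv2.inRange(hsv,(105,120,60),(125,255,255));k[:140]=0;k[240:]=0;k[:,:280]=0;k[:,320:]=0
p=P[k>0];print(len(p),np.percentile(p,[5,50,95],axis=0).round(4))
```

```text
44 [[0.4914 0.1165 0.0567]
 [0.5007 0.1205 0.0624]
 [0.5103 0.1243 0.07  ]]
126 [[0.4829 0.0442 0.064 ]
 [0.4995 0.0498 0.0802]
 [0.5138 0.0578 0.0916]]
```

View pics/d.png

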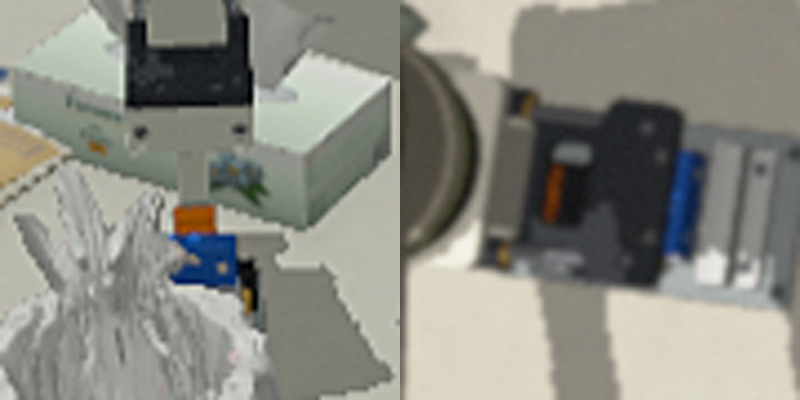

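Run:
```python
from h import *
for n in('side','top'):
    c=robot.get_calibration(n);K=c['intrinsics'];R=cv2.Rodrigues(np.array(c['orientation']))[0]
    for lab,p in(('tip@.049',(.5005,.1252,.049)),('tip@.07',(.5005,.1252,.07)),('front finger tip',(.5005,.108,.049)),('rear tip',(.5005,.142,.049)),('post top front',(.5,.118,.067)),('post top rear',(.5,.132,.067)),('post low front',(.5,.118,.045))):
        q=R.T@(np.array(p)-c['origin']);u=K[0,0]*q[0]/-q[2]+K[0,2];v=K[1,1]*-q[1]/-q[2]+K[1,2]
        o,s=((250,140),400/90) if n=='side' else((150,220),400/90)
        print(n,lab,round(u,1),round(v,1),'crop',round((u-o[0])*s+(400 if n=='top' else 0)),round((v-o[1])*s))
```

```text
side tip@.049 293.3 192.4 crop 193 233
side tip@.07 293.0 185.8 crop 191 203
side front finger tip 294.2 195.8 crop 196 248
side rear tip 292.5 189.2 crop 189 218
side post top front 293.2 188.1 crop 192 214
side post top rear 292.6 185.4 crop 189 202
side post low front 293.6 195.1 crop 194 245
top tip@.049 179.8 262.3 crop 532 188
top tip@.07 176.7 261.7 crop 519 185
top front finger tip 188.5 262.4 crop 571 188
top rear tip 171.2 262.2 crop 494 187
top post top front 180.8 262.1 crop 537 187
top post top rear 173.6 262.0 crop 505 187
top post low front 184.0 262.7 crop 551 190
```

Run:
```python
from h import *
st()
im,d,c=grab('side');P=cloud(d,c)
for v in range(168,196,2):
    print(v,[tuple(np.round(P[v,u]*1e3).astype(int)) for u in (290,294,298)],im[v,294])
im,d,c=grab('top');P=cloud(d,c)
print([ (u,*np.round(P[263,u]*1e3).astype(int)) for u in range(178,200,1)])
```

```text
t 13.15 pos [0.5004 0.1252 0.0628] toolY 83.54 tilt [0.0001 0.    ] local xy mm [-5.987e+01  3.000e-02] F [-1.27 -0.25 -0.58] Flocal x 0.39 y -1.23 T [ 0.046 -0.082  0.002] open 0.0002 grip 0.0
168 [(np.int64(486), np.int64(43), np.int64(172)), (np.int64(496), np.int64(41), np.int64(172)), (np.int64(506), np.int64(40), np.int64(172))] [128 129 118]
170 [(np.int64(486), np.int64(39), np.int64(169)), (np.int64(496), np.int64(42), np.int64(166)), (np.int64(505), np.int64(36), np.int64(168))] [129 130 119]
172 [(np.int64(486), np.int64(40), np.int64(163)), (np.int64(495), np.int64(38), np.int64(163)), (np.int64(505), np.int64(42), np.int64(160))] [128 130 120]
174 [(np.int64(493), np.int64(115), np.int64(113)), (np.int64(502), np.int64(103), np.int64(119)), (np.int64(528), np.int64(232), np.int64(42))] [119 120 110]
176 [(np.int64(492), np.int64(105), np.int64(113)), (np.int64(502), np.int64(108), np.int64(110)), (np.int64(527), np.int64(232), np.int64(35))] [126 126 116]
178 [(np.int64(492), np.int64(114), np.int64(101)), (np.int64(502), np.int64(109), np.int64(104)), (np.int64(528), np
[... 1712 characters left out ...]
4(501), np.int64(120), np.int64(22)), (187, np.int64(500), np.int64(117), np.int64(25)), (188, np.int64(500), np.int64(114), np.int64(29)), (189, np.int64(500), np.int64(113), np.int64(28)), (190, np.int64(500), np.int64(111), np.int64(27)), (191, np.int64(501), np.int64(110), np.int64(24)), (192, np.int64(499), np.int64(101), np.int64(48)), (193, np.int64(492), np.int64(60), np.int64(199)), (194, np.int64(492), np.int64(58), np.int64(199)), (195, np.int64(492), np.int64(57), np.int64(198)), (196, np.int64(492), np.int64(55), np.int64(197)), (197, np.int64(492), np.int64(53), np.int64(199)), (198, np.int64(492), np.int64(51), np.int64(202)), (199, np.int64(492), np.int64(50), np.int64(197))]
```

The shut finger tips end at z≈0.078 while the reported TCP is 0.063. So the tips really sit about 15 mm above the reported TCP, and the earlier grasp only took the handle's top. I'll correct for that: reopen and go about 26 mm lower.

>>> arm_command([
  {"x": 0, "y": 0, "z": 0.02, "rx": 0, "ry": 0, "rz": 0, "claw": 140},
  {"x": 0, "y": 0, "z": 0.02, "rx": 0, "ry": 0, "rz": 0, "claw": 140},
  {"x": 0, "y": 0, "z": 0.02, "rx": 0, "ry": 0, "rz": 0, "claw": 140},
  {"x": 0, "y": 0, "z": 0.02, "rx": 0, "ry": 0, "rz": 0, "claw": 140},
  {"x": 0, "y": 0, "z": 0.02, "rx": 0, "ry": 0, "rz": 0, "claw": 140},
  {"x": 0, "y": 0, "z": 0.02, "rx": 0, "ry": 0, "rz": 0, "claw": 140},
  {"x": 0, "y": 0, "z": 0.02, "rx": 0, "ry": 0, "rz": 0, "claw": 140},
  {"x": 0, "y": 0, "z": -0.01, "rx": 0, "ry": 0, "rz": 0, "claw": 140},
  {"x": 0, "y": 0, "z": -0.02, "rx": 0, "ry": 0, "rz": 0, "claw": 140},
  {"x": 0, "y": 0, "z": -0.02, "rx": 0, "ry": 0, "rz": 0, "claw": 140},
])

```text
t: 14.08
tool_pos: [0.4988, 0.1249, 0.0509]
orientation: [-0.177, -3.133, 0.001]
force: [-0.7, -0.3, -0.1]
opening: 0.0418
gripper_force: 0.0
```

>>> arm_command([
  {"x": 0, "y": 0, "z": -0.01, "rx": 0, "ry": 0, "rz": 0, "claw": 140},
  {"x": 0, "y": 0, "z": -0.02, "rx": 0, "ry": 0, "rz": 0, "claw": 140},
  {"x": 0, "y": 0, "z": -0.03, "rx": 0, "ry": 0, "rz": 0, "claw": 140},
  {"x": 0, "y": 0, "z": -0.032, "rx": 0, "ry": 0, "rz": 0, "claw": 140},
  {"x": 0, "y": 0, "z": -0.032, "rx": 0, "ry": 0, "rz": 0, "claw": 140},
  {"x": 0, "y": 0, "z": -0.032, "rx": 0, "ry": 0, "rz": 0, "claw": 140},
])

```text
t: 14.58
tool_pos: [0.5004, 0.1252, 0.0368]
orientation: [0.177, 3.137, -0.0]
force: [-0.2, -1.2, -0.7]
opening: 0.0421
gripper_force: 0.0
```

>>> arm_command([
  {"x": 0, "y": 0, "z": 0, "rx": 0, "ry": 0, "rz": 0, "claw": 255},
  {"x": 0, "y": 0, "z": 0, "rx": 0, "ry": 0, "rz": 0, "claw": 255},
  {"x": 0, "y": 0, "z": 0, "rx": 0, "ry": 0, "rz": 0, "claw": 255},
  {"x": 0, "y": 0, "z": 0, "rx": 0, "ry": 0, "rz": 0, "claw": 255},
  {"x": 0, "y": 0, "z": 0, "rx": 0, "ry": 0, "rz": 0, "claw": 255},
  {"x": 0, "y": 0, "z": 0, "rx": 0, "ry": 0, "rz": 0, "claw": 255},
  {"x": 0, "y": 0, "z": 0, "rx": 0, "ry": 0, "rz": 0, "claw": 255},
  {"x": 0, "y": 0, "z": 0, "rx": 0, "ry": 0, "rz": 0, "claw": 255},
], squeeze=20)

```text
t: 15.25
tool_pos: [0.5005, 0.1257, 0.0368]
orientation: [0.177, 3.136, 0.001]
force: [0.2, 5.3, -0.4]
opening: 0.0138
gripper_force: 20.0
```

Run:
```python
from h import *
st()
```

```text
t 15.25 pos [0.5005 0.1257 0.0368] toolY 83.54 tilt [0.0003 0.0009] local xy mm [-6.04e+01  5.00e-02] F [ 0.23  5.32 -0.38] Flocal x -5.31 y -0.36 T [ 0.97  -0.274 -0.008] open 0.0138 grip 20.0
```

>>> arm_command([
  {"x": -0.0004, "y": -0.004, "z": 0, "rx": 0, "ry": 0, "rz": 0, "claw": 255},
  {"x": -0.0009, "y": -0.008, "z": 0, "rx": 0, "ry": 0, "rz": 0, "claw": 255},
  {"x": -0.0013, "y": -0.012, "z": 0, "rx": 0, "ry": 0, "rz": 0, "claw": 255},
  {"x": -0.0018, "y": -0.016, "z": 0, "rx": 0, "ry": 0, "rz": 0, "claw": 255},
  {"x": -0.0022, "y": -0.02, "z": 0, "rx": 0, "ry": 0, "rz": 0, "claw": 255},
  {"x": -0.0026, "y": -0.023, "z": 0, "rx": 0, "ry": 0, "rz": 0, "claw": 255},
  {"x": -0.0026, "y": -0.023, "z": 0, "rx": 0, "ry": 0, "rz": 0, "claw": 255},
])

```text
t: 15.83
tool_pos: [0.4992, 0.1145, 0.0369]
orientation: [0.177, 3.136, 0.002]
force: [0.8, 6.7, -0.9]
opening: 0.0136
gripper_force: 20.0
```

Run:
```python
from h import *
st()
```

```text
t 15.83 pos [0.4992 0.1145 0.0369] toolY 83.55 tilt [0.0006 0.0015] local xy mm [-49.08   0.07] F [ 0.79  6.72 -0.91] Flocal x -6.77 y 0.03 T [ 1.197 -0.339  0.015] open 0.0136 grip 20.0
```

>>> arm_command([
  {"x": 0, "y": -0.0005, "z": 0, "rx": 0, "ry": 0, "rz": 0, "claw": 255},
  {"x": -0.0001, "y": -0.001, "z": 0, "rx": 0, "ry": 0, "rz": 0, "claw": 255},
])

```text
t: 16.0
tool_pos: [0.4992, 0.1143, 0.0368]
orientation: [0.177, 3.136, 0.003]
force: [1.7, 8.8, -2.7]
opening: 0.0137
gripper_force: 20.0
```

>>> arm_command([
  {"x": 0, "y": -0.0005, "z": 0, "rx": 0, "ry": 0, "rz": 0, "claw": 255},
  {"x": -0.0001, "y": -0.001, "z": 0, "rx": 0, "ry": 0, "rz": 0, "claw": 255},
])

```text
t: 16.17
tool_pos: [0.4992, 0.1138, 0.0369]
orientation: [0.177, 3.136, 0.003]
force: [2.4, 7.8, -1.4]
opening: 0.0137
gripper_force: 20.0
```

>>> arm_command([
  {"x": 0, "y": -0.0005, "z": 0, "rx": 0, "ry": 0, "rz": 0, "claw": 255},
  {"x": -0.0001, "y": -0.001, "z": 0, "rx": 0, "ry": 0, "rz": 0, "claw": 255},
])

```text
t: 16.33
tool_pos: [0.4991, 0.1134, 0.0368]
orientation: [0.177, 3.136, 0.003]
force: [0.6, 7.9, -2.3]
opening: 0.014
gripper_force: 20.0
```

>>> arm_command([
  {"x": 0, "y": -0.0005, "z": 0, "rx": 0, "ry": 0, "rz": 0, "claw": 255},
  {"x": -0.0001, "y": -0.001, "z": 0, "rx": 0, "ry": 0, "rz": 0, "claw": 255},
])

```text
t: 16.5
tool_pos: [0.4991, 0.113, 0.0369]
orientation: [0.177, 3.136, 0.003]
force: [1.8, 9.8, -1.2]
opening: 0.0139
gripper_force: 20.0
```

Run:
```python
from h import *
st()
```

```text
t 16.5 pos [0.4991 0.113  0.0369] toolY 83.55 tilt [0.0007 0.0021] local xy mm [-47.6    0.07] F [ 1.79  9.8  -1.22] Flocal x -9.93 y 0.68 T [ 1.566 -0.381  0.056] open 0.0139 grip 20.0
```

>>> arm_command([
  {"x": 0, "y": -0.0005, "z": 0, "rx": 0, "ry": 0, "rz": 0, "claw": 255},
  {"x": -0.0001, "y": -0.001, "z": 0, "rx": 0, "ry": 0, "rz": 0, "claw": 255},
])

```text
t: 16.67
tool_pos: [0.499, 0.1126, 0.0369]
orientation: [0.177, 3.136, 0.004]
force: [1.4, 9.3, -2.7]
opening: 0.0135
gripper_force: 20.0
```

>>> arm_command([
  {"x": 0, "y": -0.0005, "z": 0, "rx": 0, "ry": 0, "rz": 0, "claw": 255},
  {"x": -0.0001, "y": -0.001, "z": 0, "rx": 0, "ry": 0, "rz": 0, "claw": 255},
])

```text
t: 16.83
tool_pos: [0.499, 0.1123, 0.0369]
orientation: [0.177, 3.136, 0.004]
force: [2.2, 10.4, -2.6]
opening: 0.0139
gripper_force: 20.0
```

>>> arm_command([
  {"x": 0, "y": -0.0005, "z": 0, "rx": 0, "ry": 0, "rz": 0, "claw": 255},
  {"x": -0.0001, "y": -0.001, "z": 0, "rx": 0, "ry": 0, "rz": 0, "claw": 255},
])

```text
t: 17.0
tool_pos: [0.4989, 0.1119, 0.0369]
orientation: [0.177, 3.136, 0.004]
force: [2.5, 11.1, -1.6]
opening: 0.0139
gripper_force: 20.0
```

Run:
```python
from h import *
st()
for i in range(3): robot.read_camera('side');st()
```

```text
t 17.0 pos [0.4989 0.1119 0.0369] toolY 83.56 tilt [0.0008 0.0028] local xy mm [-46.51   0.06] F [ 2.49 11.13 -1.56] Flocal x -11.34 y 1.24 T [ 1.967 -0.425  0.074] open 0.0139 grip 20.0
t 17.05 pos [0.499  0.1119 0.0369] toolY 83.56 tilt [0.0008 0.0027] local xy mm [-46.48   0.07] F [ 1.63 10.9  -1.63] Flocal x -11.01 y 0.41 T [ 1.886 -0.372  0.068] open 0.0138 grip 20.0
t 17.1 pos [0.4989 0.1119 0.0368] toolY 83.56 tilt [0.0007 0.0027] local xy mm [-46.5    0.05] F [ 1.16 10.68 -2.58] Flocal x -10.75 y -0.04 T [ 1.863 -0.405  0.031] open 0.0144 grip 20.0
t 17.15 pos [0.4989 0.1119 0.0368] toolY 83.55 tilt [0.0007 0.0027] local xy mm [-46.48   0.06] F [ 1.24 10.87 -1.72] Flocal x -10.94 y 0.02 T [ 1.855 -0.411  0.008] open 0.0137 grip 20.0
```

>>> arm_command([
  {"x": 0, "y": -0.0004, "z": 0, "rx": 0, "ry": 0, "rz": 0, "claw": 255},
  {"x": -0.0001, "y": -0.0008, "z": 0, "rx": 0, "ry": 0, "rz": 0, "claw": 255},
])

```text
t: 17.32
tool_pos: [0.4989, 0.1116, 0.0369]
orientation: [0.176, 3.136, 0.005]
force: [2.1, 12.2, -3.0]
opening: 0.0135
gripper_force: 20.0
```

Run:
```python
from h import *
st()
for i in range(3): robot.read_camera('side');st()
```

```text
t 17.32 pos [0.4989 0.1116 0.0369] toolY 83.56 tilt [0.0008 0.0029] local xy mm [-46.24   0.05] F [ 2.08 12.2  -3.03] Flocal x -12.35 y 0.71 T [ 2.024 -0.486  0.051] open 0.0135 grip 20.0
t 17.37 pos [0.4989 0.1116 0.0368] toolY 83.56 tilt [0.0008 0.0029] local xy mm [-4.62e+01  3.00e-02] F [ 2.25 11.22 -2.03] Flocal x -11.4 y 0.98 T [ 1.955 -0.461  0.011] open 0.0137 grip 20.0
t 17.42 pos [0.4989 0.1116 0.0368] toolY 83.56 tilt [0.0007 0.0029] local xy mm [-4.62e+01  4.00e-02] F [ 1.41 12.19 -2.07] Flocal x -12.27 y 0.05 T [ 1.958 -0.435 -0.009] open 0.0138 grip 20.0
t 17.47 pos [0.4989 0.1116 0.0369] toolY 83.56 tilt [0.0008 0.0029] local xy mm [-46.23   0.07] F [ 1.74 12.29 -1.21] Flocal x -12.41 y 0.36 T [ 1.968 -0.497  0.1  ] open 0.0139 grip 20.0
```

>>> arm_command([
  {"x": 0.0001, "y": 0.0008, "z": 0, "rx": 0, "ry": 0, "rz": 0, "claw": 255},
  {"x": 0.0002, "y": 0.0016, "z": 0, "rx": 0, "ry": 0, "rz": 0, "claw": 255},
  {"x": 0.0002, "y": 0.0016, "z": 0, "rx": 0, "ry": 0, "rz": 0, "claw": 255},
])

```text
t: 17.72
tool_pos: [0.499, 0.1116, 0.0369]
orientation: [0.176, 3.136, 0.002]
force: [1.5, 6.7, -1.0]
opening: 0.0136
gripper_force: 20.0
```

Run:
```python
from h import *
st()
```

```text
t 17.72 pos [0.499  0.1116 0.0369] toolY 83.56 tilt [0.0006 0.0015] local xy mm [-46.24   0.1 ] F [ 1.46  6.69 -0.97] Flocal x -6.81 y 0.71 T [ 1.287 -0.312  0.003] open 0.0136 grip 20.0
```

>>> arm_command([
  {"x": 0.0001, "y": 0.0008, "z": 0, "rx": 0, "ry": 0, "rz": 0, "claw": 255},
  {"x": 0.0002, "y": 0.0016, "z": 0, "rx": 0, "ry": 0, "rz": 0, "claw": 255},
  {"x": 0.0002, "y": 0.0016, "z": 0, "rx": 0, "ry": 0, "rz": 0, "claw": 255},
  {"x": 0.0002, "y": 0.0016, "z": 0, "rx": 0, "ry": 0, "rz": 0, "claw": 140},
  {"x": 0.0002, "y": 0.0016, "z": 0, "rx": 0, "ry": 0, "rz": 0, "claw": 140},
  {"x": 0.0002, "y": 0.0016, "z": 0, "rx": 0, "ry": 0, "rz": 0, "claw": 140},
  {"x": 0.0002, "y": 0.0016, "z": 0, "rx": 0, "ry": 0, "rz": 0, "claw": 140},
  {"x": 0.0002, "y": 0.0016, "z": 0.05, "rx": 0, "ry": 0, "rz": 0, "claw": 140},
  {"x": 0.0002, "y": 0.0016, "z": 0.11, "rx": 0, "ry": 0, "rz": 0, "claw": 140},
  {"x": 0.0002, "y": 0.0016, "z": 0.17, "rx": 0, "ry": 0, "rz": 0, "claw": 140},
])

```text
t: 18.55
tool_pos: [0.4978, 0.1109, 0.1218]
orientation: [-0.177, -3.134, 0.001]
force: [0.9, 0.8, -0.1]
opening: 0.042
gripper_force: 0.0
```

>>> arm_command([
  {"x": 0, "y": 0, "z": 0.02, "rx": 0, "ry": 0, "rz": 0, "claw": 140},
  {"x": 0, "y": 0, "z": 0.02, "rx": 0, "ry": 0, "rz": 0, "claw": 140},
  {"x": 0, "y": 0, "z": 0.02, "rx": 0, "ry": 0, "rz": 0, "claw": 140},
])

```text
t: 18.8
tool_pos: [0.4991, 0.1112, 0.1316]
orientation: [0.177, 3.136, 0.0]
force: [-0.6, 0.5, -0.0]
opening: 0.0417
gripper_force: 0.0
```

Run:
```python
from h import *
st()
im,d,c=grab('side');P=cloud(d,c);hsv=cv2.cvtColor(im,cv2.COLOR_RGB2HSV)
k=cv2.inRange(hsv,(105,120,60),(125,255,255));k[:160]=0;k[240:]=0;k[:,:280]=0;k[:,320:]=0
p=P[k>0];print(len(p),np.percentile(p,[5,50,95],axis=0).round(4));v,u=np.nonzero(k);print(u.min(),u.max(),v.min(),v.max())
st()
```

```text
t 18.8 pos [0.4991 0.1112 0.1316] toolY 83.53 tilt [ 0.0009 -0.    ] local xy mm [-45.86   0.29] F [-0.64  0.5  -0.05] Flocal x -0.43 y -0.69 T [ 0.026 -0.167  0.012] open 0.0417 grip 0.0
129 [[0.4835 0.0444 0.0635]
 [0.5007 0.0475 0.0791]
 [0.5139 0.0564 0.0915]]
289 303 193 204
t 18.85 pos [0.4981 0.1111 0.1303] toolY 83.53 tilt [-0.0016 -0.0003] local xy mm [-45.65  -0.69] F [ 0.32 -0.19  0.09] Flocal x 0.15 y 0.34 T [ 0.078 -0.113  0.037] open 0.0422 grip 0.0
```

>>> arm_command([
  {"x": -0.007, "y": -0.06, "z": 0, "rx": 0, "ry": 0, "rz": 0, "claw": 140},
  {"x": -0.0129, "y": -0.115, "z": 0, "rx": 0, "ry": 0, "rz": 0, "claw": 140},
  {"x": -0.0129, "y": -0.115, "z": 0, "rx": 0, "ry": 0, "rz": 0, "claw": 140},
  {"x": -0.0129, "y": -0.115, "z": 0, "rx": 0, "ry": 0, "rz": 0, "claw": 140},
  {"x": -0.0129, "y": -0.115, "z": -0.06, "rx": 0, "ry": 0, "rz": 0, "claw": 140},
  {"x": -0.0129, "y": -0.115, "z": -0.11, "rx": 0, "ry": 0, "rz": 0, "claw": 140},
  {"x": -0.0129, "y": -0.115, "z": -0.142, "rx": 0, "ry": 0, "rz": 0, "claw": 140},
  {"x": -0.0129, "y": -0.115, "z": -0.142, "rx": 0, "ry": 0, "rz": 0, "claw": 140},
  {"x": -0.0129, "y": -0.115, "z": -0.142, "rx": 0, "ry": 0, "rz": 0, "claw": 140},
  {"x": -0.0129, "y": -0.115, "z": -0.142, "rx": 0, "ry": 0, "rz": 0, "claw": 140},
], squeeze=12)

```text
t: 19.68
tool_pos: [0.4927, 0.0544, 0.0612]
orientation: [0.176, 3.137, 0.0]
force: [0.6, -0.4, -0.1]
opening: 0.0417
gripper_force: 0.0
```

Run:
```python
from h import *
st()
```

```text
t 19.68 pos [0.4927 0.0544 0.0612] toolY 83.57 tilt [0.0001 0.0001] local xy mm [11.37  0.25] F [ 0.61 -0.38 -0.09] Flocal x 0.3 y 0.65 T [ 0.076 -0.167  0.036] open 0.0417 grip 0.0
```

>>> arm_command([
  {"x": -0.0001, "y": -0.0014, "z": 0, "rx": 0, "ry": 0, "rz": 0, "claw": 185},
  {"x": -0.0001, "y": -0.0014, "z": 0, "rx": 0, "ry": 0, "rz": 0, "claw": 185},
  {"x": -0.0001, "y": -0.0014, "z": 0, "rx": 0, "ry": 0, "rz": 0, "claw": 200},
  {"x": -0.0001, "y": -0.0014, "z": 0, "rx": 0, "ry": 0, "rz": 0, "claw": 205},
  {"x": -0.0001, "y": -0.0014, "z": 0, "rx": 0, "ry": 0, "rz": 0, "claw": 255},
  {"x": -0.0001, "y": -0.0014, "z": 0, "rx": 0, "ry": 0, "rz": 0, "claw": 255},
  {"x": -0.0001, "y": -0.0014, "z": 0, "rx": 0, "ry": 0, "rz": 0, "claw": 255},
  {"x": -0.0001, "y": -0.0014, "z": 0, "rx": 0, "ry": 0, "rz": 0, "claw": 255},
  {"x": -0.0001, "y": -0.0014, "z": 0, "rx": 0, "ry": 0, "rz": 0, "claw": 255},
], squeeze=12)

```text
t: 20.43
tool_pos: [0.493, 0.0542, 0.0616]
orientation: [0.177, 3.135, 0.003]
force: [0.4, 5.4, 4.4]
opening: 0.0158
gripper_force: 12.0
```

Run:
```python
from h import *
st()
```

```text
t 20.43 pos [0.493  0.0542 0.0616] toolY 83.54 tilt [0.0015 0.0017] local xy mm [11.52  0.6 ] F [0.41 5.38 4.37] Flocal x -5.39 y -0.2 T [ 1.084 -0.109  0.046] open 0.0158 grip 12.0
```

>>> arm_command([
  {"x": 0.0001, "y": 0.0006, "z": 0, "rx": 0, "ry": 0, "rz": 0, "claw": 255},
  {"x": 0.0001, "y": 0.0011, "z": 0, "rx": 0, "ry": 0, "rz": 0, "claw": 255},
  {"x": 0.0001, "y": 0.0011, "z": 0, "rx": 0, "ry": 0, "rz": 0, "claw": 255},
])

```text
t: 20.68
tool_pos: [0.4931, 0.0543, 0.0615]
orientation: [0.177, 3.135, 0.002]
force: [-0.9, 5.0, 5.6]
opening: 0.0159
gripper_force: 12.0
```

Run:
```python
from h import *
st();robot.read_camera('side');st()
```

```text
t 20.68 pos [0.4931 0.0543 0.0615] toolY 83.54 tilt [0.0014 0.0009] local xy mm [11.37  0.64] F [-0.88  5.    5.56] Flocal x -4.87 y -1.43 T [ 1.097 -0.093  0.031] open 0.0159 grip 12.0
t 20.73 pos [0.493  0.0543 0.0615] toolY 83.55 tilt [0.0014 0.001 ] local xy mm [11.39  0.62] F [-0.03  4.91  5.56] Flocal x -4.87 y -0.58 T [ 1.071 -0.077  0.041] open 0.0159 grip 12.0
```

>>> arm_command([
  {"x": 0.0001, "y": 0.0006, "z": 0, "rx": 0, "ry": 0, "rz": 0, "claw": 255},
  {"x": 0.0001, "y": 0.001, "z": 0, "rx": 0, "ry": 0, "rz": 0, "claw": 255},
  {"x": 0.0001, "y": 0.001, "z": 0, "rx": 0, "ry": 0, "rz": 0, "claw": 255},
  {"x": 0.0001, "y": 0.001, "z": 0, "rx": 0, "ry": 0, "rz": 0, "claw": 255},
])

```text
t: 21.07
tool_pos: [0.4931, 0.0546, 0.0615]
orientation: [0.177, 3.135, 0.001]
force: [-0.3, 4.6, 6.1]
opening: 0.0161
gripper_force: 12.0
```

Run:
```python
from h import *
st();robot.read_camera('side');st()
```

```text
t 21.07 pos [0.4931 0.0546 0.0615] toolY 83.54 tilt [0.0013 0.0006] local xy mm [11.12  0.63] F [-0.3   4.55  6.11] Flocal x -4.49 y -0.81 T [ 0.933 -0.08   0.002] open 0.0161 grip 12.0
t 21.12 pos [0.4931 0.0546 0.0615] toolY 83.54 tilt [0.0013 0.0006] local xy mm [11.12  0.63] F [-0.36  3.95  6.14] Flocal x -3.88 y -0.8 T [ 0.837 -0.045  0.066] open 0.0158 grip 12.0
```

>>> arm_command([
  {"x": 0, "y": 0.0006, "z": 0.0006, "rx": 0, "ry": 0, "rz": 0, "claw": 255},
  {"x": 0.0001, "y": 0.0012, "z": 0.0012, "rx": 0, "ry": 0, "rz": 0, "claw": 255},
  {"x": 0.0001, "y": 0.0012, "z": 0.0012, "rx": 0, "ry": 0, "rz": 0, "claw": 255},
])

```text
t: 21.37
tool_pos: [0.4929, 0.0548, 0.0615]
orientation: [0.177, 3.136, -0.0]
force: [2.5, 3.6, 1.8]
opening: 0.016
gripper_force: 12.0
```

Run:
```python
from h import *
st();robot.read_camera('side');st()
```

```text
t 21.37 pos [0.4929 0.0548 0.0615] toolY 83.54 tilt [ 0.0009 -0.0001] local xy mm [10.93  0.44] F [2.54 3.63 1.76] Flocal x -3.89 y 2.12 T [ 0.55  -0.596  0.024] open 0.016 grip 12.0
t 21.42 pos [0.4929 0.0547 0.0615] toolY 83.53 tilt [ 0.0009 -0.0001] local xy mm [10.97  0.45] F [3.46 3.   1.52] Flocal x -3.36 y 3.1 T [ 0.567 -0.704 -0.02 ] open 0.016 grip 12.0
```

>>> arm_command([
  {"x": 0, "y": 0.0006, "z": 0, "rx": 0, "ry": 0, "rz": 0, "claw": 255},
  {"x": 0.0001, "y": 0.0012, "z": 0, "rx": 0, "ry": 0, "rz": 0, "claw": 255},
  {"x": 0.0001, "y": 0.0012, "z": 0, "rx": 0, "ry": 0, "rz": 0, "claw": 255},
])

```text
t: 21.67
tool_pos: [0.4928, 0.055, 0.0615]
orientation: [0.177, 3.136, -0.001]
force: [2.7, -0.5, 2.1]
opening: 0.0158
gripper_force: 12.0
```

Run:
```python
from h import *
st();robot.read_camera('side');st()
```

```text
t 21.67 pos [0.4928 0.055  0.0615] toolY 83.53 tilt [ 0.0005 -0.0007] local xy mm [10.72  0.32] F [ 2.71 -0.45  2.07] Flocal x 0.15 y 2.74 T [-0.092 -0.698  0.035] open 0.0158 grip 12.0
t 21.72 pos [0.4928 0.055  0.0614] toolY 83.53 tilt [ 0.0004 -0.0007] local xy mm [10.73  0.27] F [ 3.8  -1.28  1.77] Flocal x 0.84 y 3.91 T [-0.006 -0.78   0.043] open 0.0159 grip 12.0
```

Side force is now nil at local x≈10.75. That puts the shoe about 2 mm in (≈4 N), which agrees with the push force. Drawing the blade up 1 cm.

>>> arm_command([
  {"x": 0, "y": 0, "z": 0, "rx": 0, "ry": 0, "rz": 0, "claw": 255},
  {"x": 0.0003, "y": 0, "z": 0.002, "rx": 0, "ry": 0, "rz": 0, "claw": 255},
  {"x": 0.0006, "y": 0, "z": 0.005, "rx": 0, "ry": 0, "rz": 0, "claw": 255},
  {"x": 0.0006, "y": 0, "z": 0.008, "rx": 0, "ry": 0, "rz": 0, "claw": 255},
  {"x": 0.0006, "y": 0, "z": 0.011, "rx": 0, "ry": 0, "rz": 0, "claw": 255},
], squeeze=18)

```text
t: 22.13
tool_pos: [0.4915, 0.0553, 0.0659]
orientation: [-0.177, -3.134, 0.001]
force: [0.3, -0.5, -5.4]
opening: 0.0153
gripper_force: 18.0
```

>>> arm_command([
  {"x": 0, "y": 0, "z": 0.003, "rx": 0, "ry": 0, "rz": 0, "claw": 255},
  {"x": 0, "y": 0, "z": 0.006, "rx": 0, "ry": 0, "rz": 0, "claw": 255},
  {"x": 0, "y": 0, "z": 0.009, "rx": 0, "ry": 0, "rz": 0, "claw": 255},
  {"x": 0, "y": 0, "z": 0.0105, "rx": 0, "ry": 0, "rz": 0, "claw": 255},
  {"x": 0, "y": 0, "z": 0.0105, "rx": 0, "ry": 0, "rz": 0, "claw": 255},
  {"x": 0, "y": 0, "z": 0.0105, "rx": 0, "ry": 0, "rz": 0, "claw": 255},
])

```text
t: 22.63
tool_pos: [0.4929, 0.0552, 0.0724]
orientation: [0.177, 3.137, -0.001]
force: [-1.9, -3.4, -1.3]
opening: 0.0155
gripper_force: 18.0
```

Run:
```python
from h import *
st();
im,d,c=grab('side');P=cloud(d,c);hsv=cv2.cvtColor(im,cv2.COLOR_RGB2HSV)
k=cv2.inRange(hsv,(105,120,60),(125,255,255));k[:160]=0;k[240:]=0;k[:,:280]=0;k[:,320:]=0
p=P[k>0];print(len(p),np.percentile(p,[5,50,95],axis=0).round(4));v,u=np.nonzero(k);print(u.min(),u.max(),v.min(),v.max())
st()
```

```text
t 22.63 pos [0.4929 0.0552 0.0724] toolY 83.54 tilt [-0.     -0.0004] local xy mm [10.52  0.35] F [-1.94 -3.41 -1.26] Flocal x 3.61 y -1.54 T [-0.697  0.376 -0.008] open 0.0155 grip 18.0
74 [[0.4761 0.0423 0.074 ]
 [0.5059 0.0476 0.0927]
 [0.5142 0.0559 0.1014]]
286 302 190 201
t 22.68 pos [0.4929 0.0552 0.0724] toolY 83.54 tilt [ 0.     -0.0003] local xy mm [10.5   0.36] F [-2.72 -3.43 -0.06] Flocal x 3.71 y -2.32 T [-0.68   0.413 -0.002] open 0.0158 grip 18.0
```

>>> arm_command([
  {"x": 0, "y": -0.0006, "z": -0.004, "rx": 0, "ry": 0, "rz": 0, "claw": 255},
  {"x": 0, "y": -0.0006, "z": -0.008, "rx": 0, "ry": 0, "rz": 0, "claw": 255},
  {"x": 0, "y": -0.0006, "z": -0.012, "rx": 0, "ry": 0, "rz": 0, "claw": 255},
  {"x": 0, "y": -0.0006, "z": -0.016, "rx": 0, "ry": 0, "rz": 0, "claw": 255},
  {"x": 0, "y": -0.0006, "z": -0.019, "rx": 0, "ry": 0, "rz": 0, "claw": 255},
  {"x": 0, "y": -0.0006, "z": -0.021, "rx": 0, "ry": 0, "rz": 0, "claw": 255},
  {"x": 0, "y": -0.0006, "z": -0.022, "rx": 0, "ry": 0, "rz": 0, "claw": 255},
  {"x": 0, "y": -0.0006, "z": -0.022, "rx": 0, "ry": 0, "rz": 0, "claw": 255},
])

```text
t: 23.35
tool_pos: [0.4932, 0.0551, 0.0614]
orientation: [0.177, 3.136, 0.0]
force: [-0.0, -2.3, 4.2]
opening: 0.0156
gripper_force: 18.0
```

>>> arm_command([
  {"x": 0, "y": 0, "z": -0.0008, "rx": 0, "ry": 0, "rz": 0, "claw": 255},
  {"x": 0, "y": 0, "z": -0.0008, "rx": 0, "ry": 0, "rz": 0, "claw": 255},
  {"x": 0, "y": 0, "z": -0.0008, "rx": 0, "ry": 0, "rz": 0, "claw": 255},
])

```text
t: 23.6
tool_pos: [0.4933, 0.0551, 0.0614]
orientation: [0.177, 3.136, -0.0]
force: [-2.1, -3.7, 8.2]
opening: 0.0159
gripper_force: 18.0
```

Run:
```python
from h import *
st();robot.read_camera('side');st()
```

```text
t 23.6 pos [0.4933 0.0551 0.0614] toolY 83.54 tilt [ 0.0008 -0.0001] local xy mm [10.58  0.76] F [-2.15 -3.71  8.24] Flocal x 3.93 y -1.72 T [-0.591  0.3    0.026] open 0.0159 grip 18.0
t 23.65 pos [0.4933 0.0551 0.0614] toolY 83.54 tilt [ 0.0008 -0.    ] local xy mm [10.55  0.79] F [-2.28 -2.63  8.22] Flocal x 2.87 y -1.98 T [-0.549  0.356  0.064] open 0.016 grip 18.0
```

>>> arm_command([
  {"x": -0.0004, "y": -0.0008, "z": 0.0008, "rx": 0, "ry": 0, "rz": 0, "claw": 255},
  {"x": -0.0004, "y": -0.0008, "z": 0.0008, "rx": 0, "ry": 0, "rz": 0, "claw": 255},
])

```text
t: 23.82
tool_pos: [0.4931, 0.055, 0.0614]
orientation: [0.177, 3.136, 0.001]
force: [-0.2, -0.5, 4.9]
opening: 0.016
gripper_force: 18.0
```

>>> arm_command([
  {"x": 0, "y": 0, "z": 0, "rx": 0, "ry": 0, "rz": 0, "claw": 140},
  {"x": 0, "y": 0, "z": 0, "rx": 0, "ry": 0, "rz": 0, "claw": 140},
  {"x": 0, "y": 0, "z": 0, "rx": 0, "ry": 0, "rz": 0, "claw": 140},
  {"x": 0, "y": 0, "z": 0, "rx": 0, "ry": 0, "rz": 0, "claw": 140},
  {"x": 0, "y": 0, "z": 0, "rx": 0, "ry": 0, "rz": 0, "claw": 140},
  {"x": 0, "y": 0, "z": 0.05, "rx": 0, "ry": 0, "rz": 0, "claw": 140},
  {"x": 0, "y": 0, "z": 0.12, "rx": 0, "ry": 0, "rz": 0, "claw": 140},
  {"x": 0, "y": 0, "z": 0.19, "rx": 0, "ry": 0, "rz": 0, "claw": 140},
  {"x": 0, "y": 0, "z": 0.25, "rx": 0, "ry": 0, "rz": 0, "claw": 140},
  {"x": 0, "y": 0, "z": 0.25, "rx": 0, "ry": 0, "rz": 0, "claw": 140},
])

```text
t: 24.65
tool_pos: [0.4964, 0.0548, 0.1936]
orientation: [0.176, 3.126, 0.001]
force: [1.0, -0.0, 1.8]
opening: 0.0418
gripper_force: 0.0
```

>>> arm_command([
  {"x": -0.08, "y": 0, "z": 0.08, "rx": 0, "ry": 0, "rz": 0, "claw": 140},
  {"x": -0.16, "y": -0.05, "z": 0.16, "rx": 0, "ry": 0, "rz": 0, "claw": 140},
  {"x": -0.2, "y": -0.15, "z": 0.2, "rx": 0, "ry": 0, "rz": 0, "claw": 140},
  {"x": -0.2, "y": -0.25, "z": 0.2, "rx": 0, "ry": 0, "rz": 0, "claw": 140},
  {"x": -0.2, "y": -0.33, "z": 0.2, "rx": 0, "ry": 0, "rz": 0, "claw": 140},
  {"x": -0.2, "y": -0.4, "z": 0.2, "rx": 0, "ry": 0, "rz": 0, "claw": 140},
  {"x": -0.2, "y": -0.48, "z": 0.2, "rx": 0, "ry": 0, "rz": 0, "claw": 140},
  {"x": -0.2, "y": -0.5, "z": 0.2, "rx": 0, "ry": 0, "rz": 0, "claw": 140},
  {"x": -0.2, "y": -0.5, "z": 0.2, "rx": 0, "ry": 0, "rz": 0, "claw": 140},
])

```text
t: 25.4
tool_pos: [0.3914, -0.2012, 0.2855]
orientation: [-0.186, -3.135, 0.003]
force: [-0.4, -0.4, -0.4]
opening: 0.0415
gripper_force: 0.0
```

Run:
```python
from h import *
st()
im2,_,_=grab('side');im,d,c=grab('top');st()
cv2.imwrite('pics/e.png',np.hstack([cv2.resize(im2[140:230,250:340],(400,400),interpolation=cv2.INTER_CUBIC),cv2.resize(im[220:310,150:240],(400,400),interpolation=cv2.INTER_CUBIC)])[:,:,::-1])
P=cloud(cv2.medianBlur(d,3),c)
G=np.array([.4937,.0657]);a=np.radians(-96.4);X=np.array([np.cos(a),np.sin(a)])
hsv=cv2.cvtColor(im,cv2.COLOR_RGB2HSV)
for n,lo,hi in(('post',.062,.08),('handle',.082,.1)):
    k,l,s=band(P,d,(236,296,165,250),lo,hi)
    for i in range(1,len(s)):
        if s[i,4]>30: p=P[l==i];r=rect(p);print(n,s[i],r,'local x',((r[:2]/1e3-G)@X*1e3).round(1),'z',np.median(p[:,2]).round(4))
```

```text
t 25.4 pos [ 0.3914 -0.2012  0.2855] toolY 83.21 tilt [-0.0009 -0.0022] local xy mm [276.65 -71.95] F [-0.37 -0.36 -0.41] Flocal x 0.4 y -0.33 T [ 0.06  -0.183 -0.036] open 0.0415 grip 0.0
t 25.5 pos [ 0.392  -0.1967  0.2853] toolY 83.31 tilt [-0.0011  0.001 ] local xy mm [272.05 -71.79] F [-1.12  0.55 -0.35] Flocal x -0.42 y -1.17 T [ 0.025 -0.114 -0.052] open 0.0417 grip 0.0
post [212 255   8  24  48] [491.5  48.   45.5   7.2 -14.1] local x 17.8 z 0.0707
post [181 257   9  13  92] [498.5 111.1  24.3  13.2  -5.4] local x -45.7 z 0.066
handle [206 254  12  24 211] [493.5  54.4  45.2  16.4  -6.2] local x 11.3 z 0.0894
```

View pics/e.png

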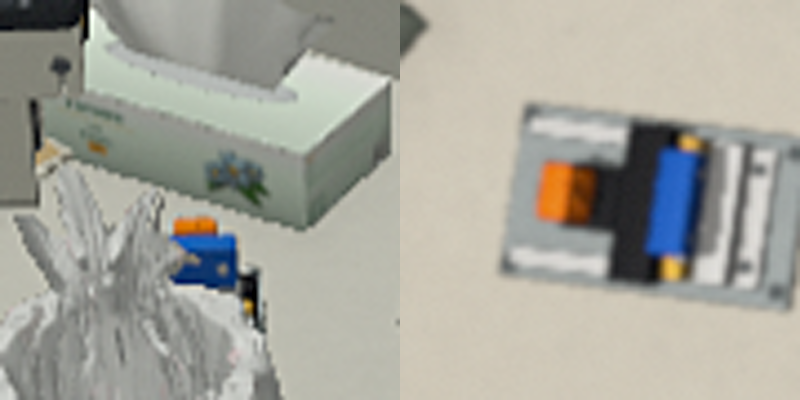

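The picture shows the blade upright at (675,200), home (handle top at z≈0.090) and centred between shoe and steel. The post-to-handle spacing again gives about 2 mm of shoe travel. Handing in.

```bash
python3 -c "
from plant import robot
print(robot.close_job())"
```

```text
the job is handed in; nothing more can be done
None
```

I handed the job in at about 25.5 s: the blade is fully home and still nipped, at about 4 N by my estimate (about 3 N asked, 1.5–5.5 N allowed); I drew it up 11 mm against the drag and slid it home again, and did not go near the cup or bottle.

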